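Pack away the air tank and air cylinders after the pneumatics lesson

ROBOT

A 7-joint arm with a two-finger parallel gripper is mounted at the origin on the work surface. World frame = base frame: x ahead of the robot, y to its left, z up, the work surface at z = 0. Lengths are in m, angles in rad, forces in N, time in s.
With the tool pointing down it reaches from about 0.4 to 0.85 m from the base axis. Payload 4.5 kg.
Tool frame: the origin (TCP) lies midway between the tips of the shut fingers; the grasp point (between the pads) lies 19 mm behind it; z points along the fingers, y is the line along which they close (so a half turn about z gives the same grasp; the last joint's range is limited). The gripper opens to 88 mm and grips with 3 to 60 N. Pads are 18 mm wide; open, the fingers measure 123 mm over their backs; the gripper's body (75 mm by 187 mm) begins 45 mm behind the grasp point.
Start: joints at [-1.089, 0.689, -0.195, 1.565, 0.157, 0.902, -0.215], TCP at [0.271, 0.563, 0.204] pointing down, gripper open.
Joint ranges: [-3.01, 3.01], [-0.46, 2.08], [-1.47, 1.51], [0.13, 2.56], [-1, 4.14], [0.04, 2.09], [-2.66, 2.66]. Speed limits (rad/s): [2.57, 2.57, 3.14, 3.14, 3.14, 3.14, 3.14].

INTERFACE

Orientations are given as a unit quaternion [x, y, z, w].
In Python, from plant import r gives the robot as it stands. The module is installed in compiled form; this text tells all that it offers.
- The arm moves only by the tool step_arm, never from a script. Its argument "series" is a list of rows, each a list of 7 numbers: the shift along the world's x, y, z in mm, then the turn, a rotation vector about the world's x, y, z in rad, then the closure, from 0 (fully open) to 1 (shut). A call has 1 to 20 rows; each row shifts and turns the commanded pose from where the row before left it; what a row does not reach is not made up. A row lasts 1/10 s, in which the tool goes at most 50 mm and 8.59 degrees, less where a joint would pass 70% of its speed; a pose out of reach is approached as far as the arm can. A call is refused whole if a number of a shift passes 50 or a number of a turn 0.15, either way. A call with a gripper value outside its range is refused whole. The fingers move at their own pace and stop on an object; "force" is the grip in N (left out, the last holds). Time passes only in rows, so rows that do not move let the fingers close. It gives the time, the measured TCP pose, the force, the opening and the grip force at its end, in the units of the state.
- r.get_state(): the state, without advancing time (a new reading comes with each control period).
- r.snapshot(name): name is "scene" or "side" or "wrist"; returns (picture, depth): 480x640x3 uint8, blue, green, red; 480x640 float32, m along the optical axis (not along the pixel's ray), 0 where there is no reading.
- r.get_calibration(name): a dict with "intrinsics" (3x3 intrinsics, pixels), "dist_coeffs" ([k1, k2, p1, p2, k3] as OpenCV has them; the pictures are not rectified), "pose" (4x4, takes a point from camera to world coordinates). Camera axes: x right, y up, looking along -z (the intrinsics and any distortion apply to the point x, -y, -z); pixel columns grow to the right and rows downward; lengths in m; the calibration is good to about 2 mm. A picture is of the moment at which its call begins: read the wrist's pose just before it. get_calibration takes no time and is no camera call; for the wrist camera it gives the pose at the moment of the call.
- r.finish_job(): hands the job in; it is judged then, once.
The state is a dict: "clock": time; "q": joint angles; "qd": joint speeds; "joint_torque": joint torques, N m; "tool_pos": TCP position; "eef_rot": TCP orientation; "contact_force": force on the tool from outside, world axes, zero at the start; "moment": the same for the moment, N m; "opening": opening from 0.0 (shut) to 1.0 (fully open); "finger_force": force on a finger pad.
Only numpy, scipy, OpenCV 4.12 (cv2) and the standard library are available. Lean on these libraries where they do the work, as an engineer would, in place of code of your own. Each camera call takes 0.05 s, during which the arm holds its last target. There are 200 camera calls.

TASK

The pneumatics lesson is over: raise the cradle's drop bar fully open and walk the heavy air tank into the cradle by its valve block, straight ahead in short steps, rocking it clearly from its left bottom edge to its right and back again with an edge always on the desk (never lift it clear or tip it over), then lower the bar shut behind it. Press every loose air cylinder down into a clip of the rack, one to a clip, either way round, until it snaps in level under the sprung jaw; this may be done before or after the tank. Leave the other things on the desk where they are.

Things in the scene. Friction and masses are not known exactly. Their poses are not given: they have to be found in the camera images.
- tank: grey steel air tank, upright cylinder 100 mm across, 112 mm high, with a low dome (top 127 mm) and a brass valve block, about 0.85 kg; origin at the centre of its underside, z up, x roughly towards the cradle, y to its left (a gauge dial stands out 35 mm to -x of the block, an outlet pipe 40 mm to +x)
- tank_block (a point): centre of the tank's square valve block (36 x 36 x 45 mm, sides along the tank's x and y; its bare +y and -y faces are the ones to grip), 149.5 mm above the tank's underside
- rim_left (a point): point on the tank's bottom edge, 50 mm from its centre, on its own left (+y) side; at height 0 when the tank stands flat
- rim_right (a point): point on the tank's bottom edge, 50 mm from its centre, on its own right (-y) side; at height 0 when the tank stands flat
- rim_front (a point): point on the tank's bottom edge, 50 mm from its centre, on its own front (+x) side; at height 0 when the tank stands flat
- rim_back (a point): point on the tank's bottom edge, 50 mm from its centre, on its own back (-x) side; at height 0 when the tank stands flat
- cradle: dark steel U-shaped bracket, 74 mm high, fixed to the desk; the tank stands in it on the bare desk. Origin on the desk at the middle of the tank's place; x points inwards, away from its mouth: inner back face at x = +75 mm, inner side faces at y = +-80 mm, sides 8 mm thick and 155 mm long, mouth at x = -72 mm
- bar (a joint): angle of the cradle's drop bar (8 x 22 mm, 74 to 96 mm above the desk when down), on a level hinge along the cradle's x at its right (-y) front corner: 0 = down, level across the mouth at cradle x = -88 mm, resting in a keeper on the left side; grows to 2.0 rad as its free end swings up and over to -y; upright at 1.57, 1.85 leaves the way well clear. Stays where left, takes under 2 N
- bar_hinge (a point): on the bar's hinge axis, level with the middle of the pin's length, 85 mm above the desk
- bar_pin (a point): middle of the bar's round black grip pin (14 mm across, 50 mm long, standing out level along the cradle's -x from the bar's free end, so it can be pinched from above at any bar angle); 220 mm from the hinge
- rack: grey plastic rack on the desk: plate 235 x 130 x 6 mm, three fork clips at x = -72, 0, +72 mm; a held cylinder lies level along y. Origin under the plate. A clip is two forks, 12 mm wide, 44 mm either side of its middle along y, free space between; each has a saddle, on its -x side a fixed cheek (flared top 77 mm up), on its +x side a black jaw with a round nose (top 72 mm up)
- cyl_a: pneumatic cylinder: round aluminium barrel 24 mm across, 124 mm long, a square black cap (28 x 28 x 14 mm) on each end, a thin piston rod (10 mm) sticking 34 mm out of one cap; 0.13 kg; origin on the axis midway between the caps (their inner faces 62, outer 76 mm from it), x along the axis towards the piston rod. Lies on its caps on the desk, axis 14 mm up; may be absent (None)
- cyl_b: pneumatic cylinder: round aluminium barrel 24 mm across, 124 mm long, a square black cap (28 x 28 x 14 mm) on each end, a thin piston rod (10 mm) sticking 34 mm out of one cap; 0.13 kg; origin on the axis midway between the caps (their inner faces 62, outer 76 mm from it), x along the axis towards the piston rod. Lies on its caps on the desk, axis 14 mm up; may be absent (None)
- cyl_c: pneumatic cylinder: round aluminium barrel 24 mm across, 124 mm long, a square black cap (28 x 28 x 14 mm) on each end, a thin piston rod (10 mm) sticking 34 mm out of one cap; 0.13 kg; origin on the axis midway between the caps (their inner faces 62, outer 76 mm from it), x along the axis towards the piston rod. Lies on its caps on the desk, axis 14 mm up; may be absent (None)
- clip0 (a point): clip at rack x = -72 mm: where axis and middle of a fully seated cylinder come, 56 mm above the desk; axes as the rack's. Both its jaws hinge together at the foot, sprung shut; press the cylinder straight down between cheeks and noses: the noses give outwards at about 10 N and snap back over the barrel. First contact with the axis about 21 mm above the seat; 12 mm of play along y
- clip1 (a point): the same for the middle clip, at rack x = 0; all clips are empty at the start
- clip2 (a point): the same for the clip at rack x = +72 mm
- wheel_a: black toy tyre lying flat, 56 mm across, 26 mm high, not to be moved; origin under its centre
- wheel_b: second such tyre, not to be moved; origin under its centre
- hub: white control box 56 x 88 x 30 mm, not to be moved; origin under its centre
- beam_a: grey plastic beam 120 x 16 x 16 mm, not to be moved; origin under the middle
- motor: white motor with an orange shaft cover, 76 x 40 x 36 mm, not to be moved; origin under the white part
There are look-alikes about, which are no part of the job. Leave any orange look-alike of the cyl_c alone.

How it is judged:
On the way, in this order (a step that is already met when the one before it is completed fails the run):
1. the tank, within 8 cm of where it began, is rocked up on its left bottom edge (right edge at least 9 mm up) (height (world z) of rim_right above 0.009 m and height (world z) of rim_left below 0.006 m and angle between tank's own z axis and vertical below 0.5 rad and distance of tank from where it was at the start of the episode below 0.08 m), for 0.1 s.
2. then, at least 1 cm on, it is rocked up on its right bottom edge (height (world z) of rim_left above 0.009 m and height (world z) of rim_right below 0.006 m and angle between tank's own z axis and vertical below 0.5 rad and distance of tank from where it was at the start of the episode above 0.01 m), for 0.1 s.
3. then, at least 3 cm on, it is rocked up on its left bottom edge again (height (world z) of rim_right above 0.009 m and height (world z) of rim_left below 0.006 m and angle between tank's own z axis and vertical below 0.5 rad and distance of tank from where it was at the start of the episode above 0.03 m), for 0.1 s.
4. the tank stands flat in the cradle (x of tank in the frame of cradle between -0.033 and 0.033 m and y of tank in the frame of cradle between -0.033 and 0.033 m and angle between tank's own z axis and vertical below 0.03 rad and height (world z) of tank below 0.004 m), for 0.2 s.
5. the bar is down behind it (all of step 4 and value of joint bar below 0.08 rad), for 0.2 s.
At the end, for the whole second after the job is handed in: tank flat on the desk in the cradle (centre within 33 mm of its middle each way, tilt under 0.03 rad), bar under 0.08 rad, every cylinder present in a clip (axis within 6 mm of the seat across and in height, middle within 16 mm along, within 0.1 rad), all at rest (all of step 5 and ((x of cyl_a in the frame of clip0 between -0.006 and 0.006 m and z of cyl_a in the frame of clip0 between -0.006 and 0.006 m and y of cyl_a in the frame of clip0 between -0.016 and 0.016 m and angle between the x axis of cyl_a and the y axis of rack, either way round below 0.1 rad) or (x of cyl_a in the frame of clip1 between -0.006 and 0.006 m and z of cyl_a in the frame of clip1 between -0.006 and 0.006 m and y of cyl_a in the frame of clip1 between -0.016 and 0.016 m and angle between the x axis of cyl_a and the y axis of rack, either way round below 0.1 rad) or (x of cyl_a in the frame of clip2 between -0.006 and 0.006 m and z of cyl_a in the frame of clip2 between -0.006 and 0.006 m and y of cyl_a in the frame of clip2 between -0.016 and 0.016 m and angle between the x axis of cyl_a and the y axis of rack, either way round below 0.1 rad)) and ((x of cyl_b in the frame of clip0 between -0.006 and 0.006 m and z of cyl_b in the frame of clip0 between -0.006 and 0.006 m and y of cyl_b in the frame of clip0 between -0.016 and 0.016 m and angle between the x axis of cyl_b and the y axis of rack, either way round below 0.1 rad) or (x of cyl_b in the frame of clip1 between -0.006 and 0.006 m and z of cyl_b in the frame of clip1 between -0.006 and 0.006 m and y of cyl_b in the frame of clip1 between -0.016 and 0.016 m and angle between the x axis of cyl_b and the y axis of rack, either way round below 0.1 rad) or (x of cyl_b in the frame of clip2 between -0.006 and 0.006 m and z of cyl_b in the frame of clip2 between -0.006 and 0.006 m and y of cyl_b in the frame of clip2 between -0.016 and 0.016 m and angle between the x axis of cyl_b and the y axis of rack, either way round below 0.1 rad)) and ((x of cyl_c in the frame of clip0 between -0.006 and 0.006 m and z of cyl_c in the frame of clip0 between -0.006 and 0.006 m and y of cyl_c in the frame of clip0 between -0.016 and 0.016 m and angle between the x axis of cyl_c and the y axis of rack, either way round below 0.1 rad) or (x of cyl_c in the frame of clip1 between -0.006 and 0.006 m and z of cyl_c in the frame of clip1 between -0.006 and 0.006 m and y of cyl_c in the frame of clip1 between -0.016 and 0.016 m and angle between the x axis of cyl_c and the y axis of rack, either way round below 0.1 rad) or (x of cyl_c in the frame of clip2 between -0.006 and 0.006 m and z of cyl_c in the frame of clip2 between -0.006 and 0.006 m and y of cyl_c in the frame of clip2 between -0.016 and 0.016 m and angle between the x axis of cyl_c and the y axis of rack, either way round below 0.1 rad)) and linear speed of each of tank, cyl_a, cyl_b, cyl_c below 0.02 m/s); the robot touches nothing.
It fails at once if the tank is lifted clear of the desk: its whole bottom edge more than 12 mm up (height (world z) of each of rim_left, rim_right, rim_front, rim_back above 0.012 m).
It fails at once if the tank is tipped over (tilt over 0.6 rad) (angle between tank's own z axis and vertical above 0.6 rad).
It fails at once if one of the other things on the desk is moved by more than 5 cm (distance of any of wheel_a, wheel_b, hub, beam_a, motor from where it was at the start of the episode above 0.05 m).
Of cyl_a, cyl_b, cyl_c only 2 to 3 are there at a start; the rules pass over those that are not, and their reading is None.
At some moment in a run one of cyl_a, cyl_b, cyl_c may be knocked a few centimetres aside while the robot is not near it.
Once in a run the grip may slacken for a moment while it holds something.
It also fails if it takes over 210 s, if anything falls off the work surface, if the arm or the gripper's body presses on something with over 40 N, if the wrist force passes 120 N, or if a joint passes its speed limit or range.

## Working session

There is one attempt and no reset: what is moved stays moved. The work goes in short steps, Python scripts to look and compute and a tool call to move; the robot and the scene stay as the last step left them, time stands still between calls to the robot, and variables do not carry over. Pictures are saved under pics/ and viewed, at most 19 in all, crops included, and the job is handed in when it is done.

Besides the shell and the picture viewer there is one more tool, called after "Call:" in YAML: its name, and indented under it one key for each argument. step_arm: Moves the arm, as the interface text tells. Its arguments: {"type":"object","properties":{"series":{"type":"array"},"force":{"type":"number"}},"required":["series"]}

```bash
mkdir -p pics
cat > h.py <<'E'
import numpy as np, cv2
from plant import r
def snap(n,tag=None):
    c=r.get_calibration(n); p,d=r.snapshot(n)
    if tag: cv2.imwrite(f'pics/{tag}.png',p)
    np.savez(f'{n}.npz',p=p,d=d,K=c['intrinsics'],D=c['dist_coeffs'],T=c['pose'])
    return p,d,c
def load(n):
    z=np.load(f'{n}.npz'); return z['p'],z['d'],{'intrinsics':z['K'],'dist_coeffs':z['D'],'pose':z['T']}
def rays(c,uv):
    u=cv2.undistortPoints(np.array(uv,float).reshape(-1,1,2),np.array(c['intrinsics']),np.array(c['dist_coeffs'])).reshape(-1,2)
    T=np.array(c['pose']); d=np.c_[u[:,0],-u[:,1],-np.ones(len(u))]@T[:3,:3].T
    return T[:3,3],d
def onplane(c,uv,z):
    o,d=rays(c,uv); return o+d*((z-o[2])/d[:,2])[:,None]
def cloud(d,c):
    v,u=np.mgrid[:480,:640]; o,dd=rays(c,np.c_[u.ravel(),v.ravel()])
    P=o+dd*d.reshape(-1,1); P[d.ravel()==0]=np.nan
    return P.reshape(480,640,3)
def st():
    s=r.get_state(); return s
E
python3 - <<'E'
from h import *
for n in('scene','side','wrist'):
    p,d,c=snap(n,n+'0'); T=np.array(c['pose']); print(n,T.round(3).tolist(),np.array(c['intrinsics'])[0,0],c['dist_coeffs'])
s=st();print(s)
E
```

```text
scene [[0.779, -0.517, 0.354, 0.859], [0.627, 0.643, -0.44, -0.391], [0.0, 0.565, 0.825, 0.89], [0.0, 0.0, 0.0, 1.0]] 532.2964213136559 [-0.14418241  0.          0.          0.          0.        ]
side [[1.0, 0.013, -0.012, 0.511], [-0.017, 0.552, -0.833, -0.813], [-0.004, 0.834, 0.552, 0.663], [0.0, 0.0, 0.0, 1.0]] 532.6562089013538 [0.04860457 0.         0.         0.         0.        ]
wrist [[0.433, -0.855, -0.286, 0.196], [0.901, 0.41, 0.141, 0.6], [-0.003, -0.319, 0.948, 0.384], [0.0, 0.0, 0.0, 1.0]] 342.31756124651855 [0.01556211 0.         0.         0.         0.        ]
{'clock': 0.15, 'q': array([-1.08920024,  0.68978135, -0.19452353,  1.56607438,  0.15728247,
        0.90251791, -0.21511873]), 'qd': array([-0.00032065, -0.00294426, -0.0027857 , -0.00385435,  0.00104016,
       -0.00037103, -0.00101496]), 'joint_torque': array([-1.85230194e-03, -5.27861023e+01, -1.26865547e+00, -1.53586882e+01,
       -5.24729595e-02,  3.93031063e-03,  1.09329690e-04]), 'tool_pos': array([0.27042019, 0.56289012, 0.20360863]), 'eef_rot': array([ 2.22017857e-01,  9.75042351e-01, -6.88414831e-04, -1.08477788e-04]), 'contact_force': array([ 0.48623095, -0.68822111,  0.55272955]), 'moment': array([0.01379116, 0.00070472, 0.03731251]), 'finger_force': 0.0, 'opening': 1.0033305571826459}
```

View pics/scene0.png

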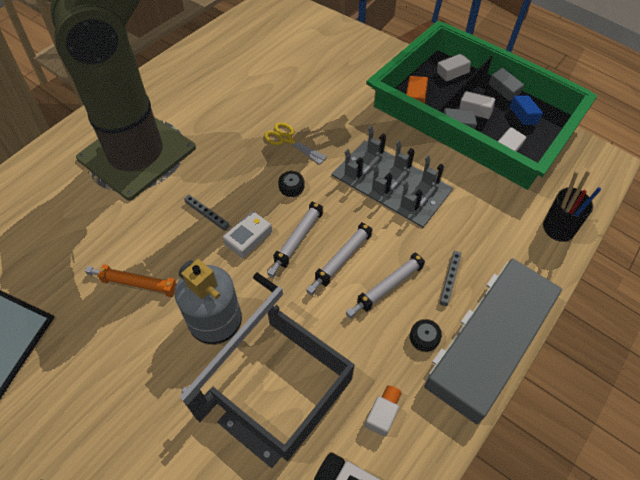

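View pics/side0.png

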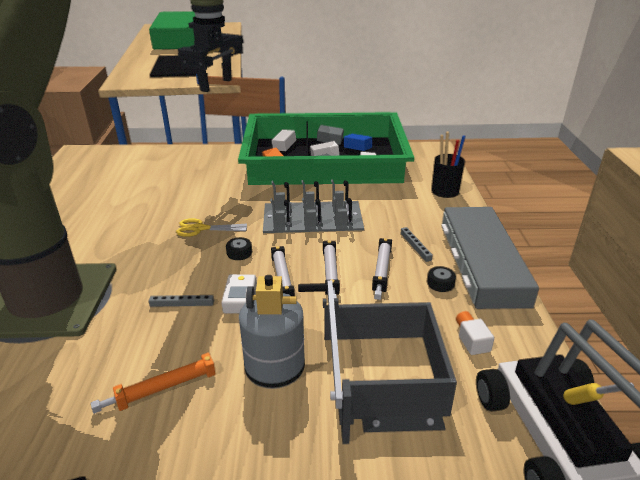

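The candidates for "cylinder" in the scene picture are grey ones at (297,240), (342,258) and (390,285), plus an orange look-alike at (130,280), which I leave alone. The tank is at (208,300), the cradle at (280,380), the bar runs from (190,395) to (278,295) with its pin at (266,282), and the rack is at (392,180).

```bash
cat > m.py <<'E'
from h import *
def rect(P,lo,hi,box):
    x0,x1,y0,y1=box
    m=(P[...,2]>lo)&(P[...,2]<hi)&(P[...,0]>x0)&(P[...,0]<x1)&(P[...,1]>y0)&(P[...,1]<y1)
    return P[m],m
E
python3 - <<'E'
from m import *
out=np.zeros((600,800,3),np.uint8)
for n in('scene','side'):
    p,d,c=load(n);P=cloud(d,c)
    desk=P[(abs(P[...,2])<.02)&(P[...,0]<.9)&(P[...,0]>.1)&(abs(P[...,1])<.5)];print(n,np.median(desk[:,2]))
    for n2,uvz in dict(cylA=[(274,268,.014),(316,210,.014)],cylB=[(317,287,.014),(366,230,.014)],cylC=[(365,301,.014),(418,261,.014)],tank=[(208,335,0)]).items():
        if n=='scene': print(n2,[onplane(c,[(u,v)],z)[0].round(3).tolist() for u,v,z in uvz])
    # topdown 1px = 1.25mm, x 0.2..1.0 right ; y up .35..-.4
    Q=P.reshape(-1,3);C=p.reshape(-1,3);ok=np.isfinite(Q).all(1)&(Q[:,2]<.3)
    Q=Q[ok];C=C[ok];o=np.argsort(Q[:,2]);Q=Q[o];C=C[o]
    i=((.4-Q[:,1])/.00125).astype(int);j=((Q[:,0]-.1)/.00125).astype(int)
    k=(i>=0)&(i<600)&(j>=0)&(j<800)
    o2=np.zeros_like(out);o2[i[k],j[k]]=C[k]; 
    if n=='scene': out=o2
    else: out=np.where(out.sum(2,keepdims=True)==0,o2,out)
for g in range(0,800,80): cv2.line(out,(g,0),(g,6),(0,0,255),2)
for g in range(0,600,80): cv2.line(out,(0,g),(6,g),(0,0,255),2)
cv2.imwrite('pics/top.png',out)
E
```

```text
scene 0.00017758502170528434
cylA [[0.463, -0.034, 0.014], [0.438, 0.125, 0.014]]
cylB [[0.553, -0.015, 0.014], [0.548, 0.149, 0.014]]
cylC [[0.641, 0.018, 0.014], [0.67, 0.153, 0.014]]
tank [[0.457, -0.211, 0.0]]
side -0.00012133291183202832
```

View pics/top.png

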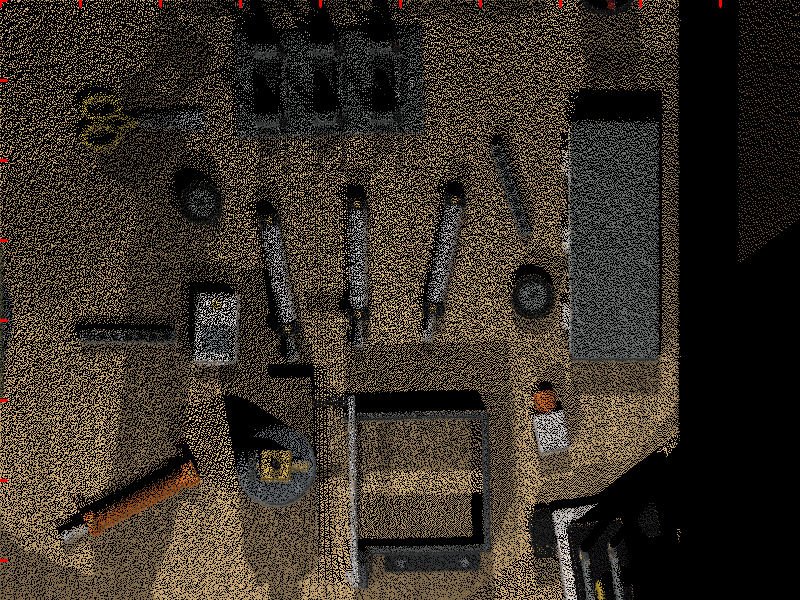

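```bash
cat > q.py <<'E'
from m import *
def cyl(Ps,cx,cy,r=.11):
    Q=np.concatenate([rect(P,.02,.036,(cx-.06,cx+.06,cy-r,cy+r))[0] for P in Ps])
    (mx,my),(w,h),a=cv2.minAreaRect((Q[:,:2]*1000).astype(np.float32))
    q=Q[:,:2]; m=np.median(q,0); 
    for _ in range(5):
        d=np.linalg.svd(q-q.mean(0),full_matrices=False)[2][0]; n=np.array([-d[1],d[0]])
        k=abs((q-q.mean(0))@n)<.016; q=q[k]
    d=d*np.sign(d[1]); t=np.sort((q-q.mean(0))@d); lo,hi=t[int(.003*len(t))],t[int(.997*len(t))-1]
    c=q.mean(0)+d*(lo+hi)/2
    return c.round(4),round((hi-lo),4),round(np.degrees(np.arctan2(d[1],d[0])),2),len(q)
def box(Q):
    return cv2.minAreaRect((Q[:,:2]*1000).astype(np.float32))
E
python3 - <<'E'
from q import *
Ps=[cloud(load(n)[1],load(n)[2]) for n in('scene','side')]
for nm,cx,cy in(('A',.45,.04),('B',.548,.067),('C',.655,.085)):
    print(nm,cyl(Ps,cx,cy),[cyl([P],cx,cy)[0] for P in Ps])
for i,P in enumerate(Ps):
    print('cam',i)
    Q,_=rect(P,.003,.01,(.37,.66,.2,.42));print('plate',box(Q[::3]),Q[:,:2].min(0),Q[:,:2].max(0))
    Q,_=rect(P,.062,.085,(.37,.66,.2,.42))
    q=np.unique((Q[:,:2]*500).round().astype(int),axis=0)
    im=np.zeros((200,250),np.uint8)
    for x,y,z in Q: im[int((y-.2)*800),int((x-.37)*800)]=255
    im=cv2.morphologyEx(im,cv2.MORPH_CLOSE,np.ones((5,5)))
    nn,_,s,ce=cv2.connectedComponentsWithStats(im)
    for k in range(1,nn):
        if s[k,4]>25: print('fork',[round(s[k,0]/800+.37,3),round((s[k,0]+s[k,2])/800+.37,3),round(s[k,1]/800+.2,3),round((s[k,1]+s[k,3])/800+.2,3)])
    Q,_=rect(P,.0715,.0765,(.545,.76,-.34,-.08));print('cradle top',box(Q),Q[:,:2].min(0),Q[:,:2].max(0))
    Q,_=rect(P,.078,.102,(.42,.60,-.36,-.04));b=Q[abs(Q[:,0]-.5)<.06]
    print('bar',np.percentile(Q,[1,50,99],axis=0).round(3).tolist())
    Q,_=rect(P,.165,.18,(.39,.5,-.24,-.12));print('block top',box(Q),np.median(Q,0).round(3))
    Q,_=rect(P,.10,.135,(.38,.52,-.26,-.1));print('dome',Q.mean(0).round(3),Q.min(0).round(3),Q.max(0).round(3))
    p,d,c=load(['scene','side'][i]);dark=(p.max(2)<45)
    m=rect(P,.07,.105,(.40,.56,-.14,-.03))[1]; Q=P[m&dark];print('pin',len(Q),np.percentile(Q,[2,50,98],axis=0).round(3).tolist() if len(Q) else '')
E
```

```text
A (array([0.4469, 0.0569]), np.float64(0.151), np.float64(95.28), 758) [array([0.4467, 0.0604]), array([0.4485, 0.0544])]
B (array([0.5487, 0.0588]), np.float64(0.1859), np.float64(90.82), 1279) [array([0.5486, 0.0592]), array([0.549 , 0.0564])]
C (array([0.6529, 0.0659]), np.float64(0.183), np.float64(78.66), 1350) [array([0.6528, 0.0658]), array([0.6529, 0.0654])]
cam 0
plate ((513.9205322265625, 311.82763671875), (216.55140686035156, 289.6149597167969), 88.85677337646484) [0.37006119 0.20114522] [0.65955131 0.4198922 ]
fork [np.float64(0.446), np.float64(0.459), np.float64(0.241), np.float64(0.26)]
fork [np.float64(0.416), np.float64(0.426), np.float64(0.244), np.float64(0.259)]
fork [np.float64(0.488), np.float64(0.499), np.float64(0.245), np.float64(0.261)]
fork [np.float64(0.519), np.float64(0.531), np.float64(0.245), np.float64(0.262)]
fork [np.float64(0.558), np.float64(0.569), np.float64(0.245), np.float64(0.261)]
fork [np.float64(0.589), np.float64(0.602), np.float64(0.245), np.float64(0.262)]
fork [np.float64(0.411), np.float64(0.422), np.float64(0.329), np.float64(0.345)]
[... 1915 characters left out ...]
45)]
fork [np.float64(0.558), np.float64(0.566), np.float64(0.331), np.float64(0.35)]
fork [np.float64(0.588), np.float64(0.6), np.float64(0.332), np.float64(0.349)]
cradle top ((628.8575439453125, -224.93283081054688), (170.12716674804688, 221.43814086914062), 1.268090844154358) [ 0.54619334 -0.33724173] [ 0.71444056 -0.11273689]
bar [[0.422, -0.336, 0.078], [0.536, -0.232, 0.095], [0.559, -0.106, 0.102]]
block top ((445.486083984375, -183.23898315429688), (36.46512985229492, 38.744991302490234), 0.3712199032306671) [ 0.447 -0.189  0.172]
dome [ 0.451 -0.203  0.118] [ 0.396 -0.234  0.1  ] [ 0.519 -0.1    0.135]
pin 173 [[0.488, -0.125, 0.079], [0.512, -0.107, 0.102], [0.548, -0.101, 0.105]]
```

Call:
step_arm:
  series:
    - [30,-33,12,0,0,-0.14,0]
    - [30,-33,12,0,0,-0.14,0]
    - [30,-33,12,0,0,-0.14,0]
    - [30,-33,12,0,0,-0.14,0]
    - [30,-33,12,0,0,-0.14,0]
    - [30,-33,12,0,0,-0.14,0]
    - [30,-33,0,0,0,-0.14,0]
    - [30,-33,0,0,0,-0.14,0]
    - [0,0,0,0,0,0,0]
    - [0,0,0,0,0,0,0]
    - [0,0,0,0,0,0,0]

```text
clock: 1.25
tool_pos: [0.5094, 0.3008, 0.2759]
eef_rot: [0.705, 0.709, -0.0, -0.001]
contact_force: [0.5, 0.1, -0.7]
opening: 1.004
finger_force: 0.0
```

Run:
```python
from q import *
s=st();print(s['clock'],s['tool_pos'],s['eef_rot'],s['q'])
p,d,c=snap('wrist','w1')
P=cloud(d,c)
o=np.zeros((600,800,3),np.uint8)
Q=P.reshape(-1,3);C=p.reshape(-1,3);ok=np.isfinite(Q).all(1);print(ok.mean())
Q=Q[ok];C=C[ok];k=np.argsort(Q[:,2]);Q=Q[k];C=C[k]
i=((.45-Q[:,1])*1000).astype(int);j=((Q[:,0]-.2)*1000).astype(int);k=(i>=0)&(i<600)&(j>=0)&(j<800)
for a in(0,1):
  for b in(0,1): o[np.clip(i[k]+a,0,599),np.clip(j[k]+b,0,799)]=C[k]
o=np.hstack([cv2.resize(p,(400,300)),cv2.resize(o,(400,300))])
cv2.imwrite('pics/w1b.png',o)
```

```text
1.25 [0.50936002 0.30082908 0.27589309] [ 7.05033475e-01  7.09173567e-01 -2.20625165e-04 -7.76068002e-04] [-0.67082926  0.56495662  0.10352767  1.58522203 -0.06768941  0.99563502
 -0.54054142]
0.9959049479166666
```

View pics/w1b.png

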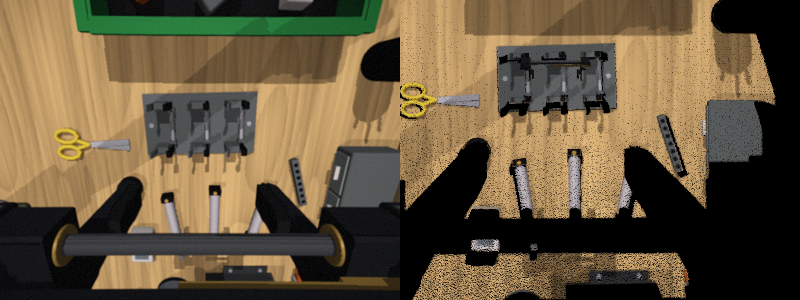

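The wrist view shows the rack plate at about (200,125) in the half-size picture (left panel), with cylinder tops at (167,200), (215,190) and (262,190). I'll measure the rack from its plate and forks.

Run:
```python
from q import *
p,d,c=load('wrist');P=cloud(d,c)
hsv=cv2.cvtColor(p,cv2.COLOR_BGR2HSV)
bx=(P[...,0]>.37)&(P[...,0]<.66)&(P[...,1]>.21)&(P[...,1]<.40)
m=bx&(P[...,2]>.0035)&(P[...,2]<.0085)&(hsv[...,1]<70)
Q=P[m];print('plate',box(Q),len(Q), np.median(Q[:,2]))
b=box(Q);th=np.radians(b[2] if b[2]<45 else b[2]-90);c0=np.array(b[0])/1000
R=np.array([[np.cos(th),np.sin(th)],[-np.sin(th),np.cos(th)]])
A=P[bx&(P[...,2]>.03)&(P[...,2]<.085)];L=(A[:,:2]-c0)@R.T*1000;z=A[:,2]*1000
print('th',th)
for k in(-72,0,72):
  for s in(-44,44):
    m=(abs(L[:,0]-k)<30)&(abs(L[:,1]-s)<12); l=L[m]-[k,s]; zz=z[m]
    r=[]
    for a,bb in((34,50),(50,62),(62,70),(70,80)):
        q=l[(zz>a)&(zz<bb)]; f=lambda q:[len(q)]+([*np.percentile(q[:,0],[5,50,95]).round(1),*np.percentile(q[:,1],[5,95]).round(1)] if len(q)>3 else [])
        r.append((a,f(q[q[:,0]<-6]),f(q[abs(q[:,0])<6]),f(q[q[:,0]>6])))
    print(k,s);[print('   ',x) for x in r]
```

```text
plate ((512.77294921875, 296.1624755859375), (234.4182586669922, 129.96690368652344), 1.5870076417922974) 12538 0.005953844069231801
th 0.02769850860358635
-72 -44
    (34, [109, np.float64(-18.4), np.float64(-12.0), np.float64(-6.8), np.float64(-5.5), np.float64(6.3)], [97, np.float64(-5.6), np.float64(-0.9), np.float64(5.5), np.float64(-5.6), np.float64(6.3)], [43, np.float64(6.2), np.float64(16.3), np.float64(17.3), np.float64(-3.6), np.float64(6.3)])
    (50, [30, np.float64(-19.9), np.float64(-15.7), np.float64(-15.3), np.float64(-4.5), np.float64(6.4)], [0], [26, np.float64(12.0), np.float64(16.5), np.float64(17.4), np.float64(-3.8), np.float64(6.5)])
    (62, [43, np.float64(-20.3), np.float64(-16.9), np.float64(-15.5), np.float64(-5.6), np.float64(6.4)], [1], [53, np.float64(6.7), np.float64(15.0), np.float64(17.3), np.float64(-5.4), np.float64(6.4)])
    (70, [71, np.float64(-24.0), np.float64(-20.6), np.float64(-18.1), np.float64(-4.9), np.float64(6.2)], [0], [63, np.float64(7.2), np.float64(10.6), np.float64(14.2), np.float64(-5.2), np.float64(5.7)])
-72 44
    (34, [106, 
[... 4041 characters left out ...]
   (50, [6, np.float64(-20.8), np.float64(-18.6), np.float64(-16.1), np.float64(5.5), np.float64(6.2)], [0], [7, np.float64(11.0), np.float64(12.2), np.float64(16.0), np.float64(5.3), np.float64(6.1)])
    (62, [24, np.float64(-19.8), np.float64(-17.7), np.float64(-16.2), np.float64(-4.9), np.float64(6.2)], [10, np.float64(5.6), np.float64(5.7), np.float64(6.0), np.float64(-3.6), np.float64(5.2)], [34, np.float64(6.3), np.float64(15.5), np.float64(17.0), np.float64(-5.4), np.float64(5.9)])
    (70, [60, np.float64(-24.3), np.float64(-22.2), np.float64(-19.4), np.float64(-5.6), np.float64(6.1)], [1], [80, np.float64(7.0), np.float64(10.1), np.float64(13.9), np.float64(-4.9), np.float64(6.0)])
```

```bash
sed -i 's/P,.02,.036/P,zl,.036/; s/r=.11)/r=.11,zl=.0225)/' q.py
python3 - <<'E'
from q import *
Ps=[cloud(load(n)[1],load(n)[2]) for n in('scene','side')]
for nm,cx,cy in(('A',.45,.05),('B',.548,.067),('C',.655,.075)):
  for z in(.0225,.0245): print(nm,cyl(Ps,cx,cy,zl=z),[cyl([P],cx,cy,zl=z)[:3] for P in Ps])
E
```

```text
A (array([0.4466, 0.0598]), np.float64(0.1457), np.float64(95.62), 588) [(array([0.4455, 0.0729]), np.float64(0.1195), np.float64(94.85)), (array([0.4484, 0.0544]), np.float64(0.1518), np.float64(98.96))]
A (array([0.4448, 0.0755]), np.float64(0.1135), np.float64(95.87), 396) [(array([0.4448, 0.0801]), np.float64(0.1049), np.float64(95.22)), (array([0.4476, 0.0544]), np.float64(0.1528), np.float64(98.29))]
B (array([0.5484, 0.0614]), np.float64(0.1808), np.float64(90.8), 1041) [(array([0.5481, 0.0592]), np.float64(0.1852), np.float64(90.46)), (array([0.5486, 0.0728]), np.float64(0.1512), np.float64(91.44))]
B (array([0.5481, 0.0751]), np.float64(0.1534), np.float64(90.79), 718) [(array([0.5479, 0.0757]), np.float64(0.152), np.float64(90.42)), (array([0.5486, 0.073 ]), np.float64(0.1516), np.float64(91.5))]
C (array([0.6554, 0.0806]), np.float64(0.1533), np.float64(78.87), 1065) [(array([0.6529, 0.0684]), np.float64(0.1782), np.float64(78.97)), (array([0.6557, 0.0805]), np.float64(0.1533), np.float64(78.7))]
C (array([0.6554, 0.0806]), np.float64(0.1532), np.float64(78.75), 768) [(array([0.6553, 0.0814]), np.float64(0.1512), np.float64(78.89)), (array([0.6557, 0.0806]), np.float64(0.154), np.float64(78.55))]
```

Call:
step_arm:
  series:
    - [5,-38,-10,0,0,0,0]
    - [7,-38,-20,0,0,0,0]
    - [7,-38,-20,0,0,0,0]
    - [7,-38,-20,0,0,0,0]
    - [7,-38,-20,0,0,0,0]
    - [6,-36,-20,0,0,0.01,0]
    - [0,0,0,0,0,0,0]
    - [0,0,0,0,0,0,0]

```text
clock: 2.1
tool_pos: [0.5492, 0.0741, 0.1659]
eef_rot: [0.702, 0.712, -0.0, -0.001]
contact_force: [-0.3, 0.7, 1.0]
opening: 1.005
finger_force: 0.0
```

Run:
```python
from q import *
s=st();print(s['tool_pos'])
p,d,c=snap('wrist','w2');P=cloud(d,c)
for nm,cx,cy in(('A',.45,.055),('B',.548,.075),('C',.655,.08)):
  for z in(.0225,.0245): print(nm,cyl([P],cx,cy,zl=z))
```

```text
[0.54917259 0.07406079 0.16585397]
A (array([0.4463, 0.0764]), np.float64(0.1126), np.float64(95.23), 1721)
A (array([0.4455, 0.0835]), np.float64(0.098), np.float64(95.77), 1198)
B (array([0.5486, 0.0762]), np.float64(0.151), np.float64(90.37), 2973)
B (array([0.5487, 0.0762]), np.float64(0.1511), np.float64(90.33), 2224)
C (array([0.6553, 0.0831]), np.float64(0.151), np.float64(78.57), 3089)
C (array([0.6556, 0.0831]), np.float64(0.1512), np.float64(78.63), 2245)
```

View pics/w2.png

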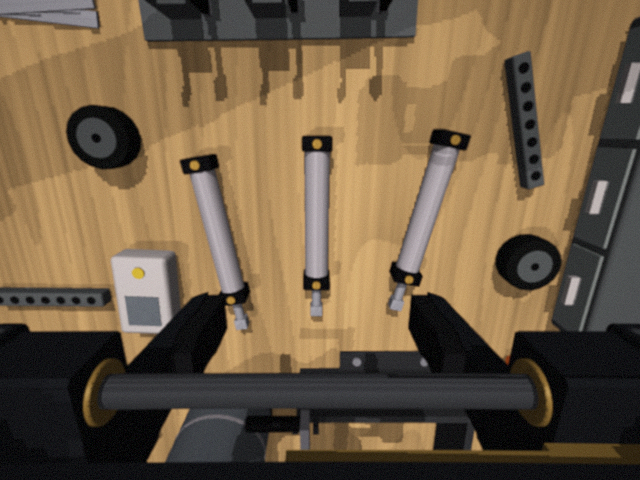

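The close picture shows three grey cylinders with black caps: A from (200,165) to (235,293), B from (317,144) to (316,280), C from (450,140) to (405,273). I'm taking B first.

Call:
step_arm:
  series:
    - [0,2,-40,0,0,0,0]
    - [0,0,-40,0,0,0,0]
    - [0,0,-40,0,0,0,0]
    - [0,0,-30,0,0,0,0]
    - [0,0,-11,0,0,0,0]
    - [0,0,0,0,0,0,0.5]
    - [0,0,0,0,0,0,1]
    - [0,0,0,0,0,0,1]
    - [0,0,0,0,0,0,1]
    - [0,0,0,0,0,0,1]
    - [0,0,0,0,0,0,1]
    - [0,0,0,0,0,0,1]
  force: 30

```text
clock: 3.35
tool_pos: [0.5497, 0.0754, 0.0055]
eef_rot: [0.703, 0.712, 0.0, 0.0]
contact_force: [0.8, 1.2, 0.4]
opening: 0.391
finger_force: 0.0
```

Call:
step_arm:
  series:
    - [0,0,-1,0,0,0,1]
    - [0,0,0,0,0,0,1]
    - [0,0,0,0,0,0,1]
    - [0,0,0,0,0,0,1]
    - [0,0,0,0,0,0,1]

```text
clock: 3.85
tool_pos: [0.5496, 0.0754, 0.0042]
eef_rot: [0.702, 0.712, 0.0, 0.0]
contact_force: [-0.1, 0.7, -0.1]
opening: 0.004
finger_force: 0.0
```

The fingers closed on nothing, so I look.

Call:
step_arm:
  series:
    - [0,0,30,0,0,0,0]
    - [0,0,40,0,0,0,0]
    - [0,0,40,0,0,0,0]
    - [0,0,40,0,0,0,0]
    - [0,0,0,0,0,0,0]

```text
clock: 4.35
tool_pos: [0.5533, 0.0758, 0.1592]
eef_rot: [0.703, 0.712, 0.004, 0.003]
contact_force: [-0.1, 0.2, -0.1]
opening: 0.434
finger_force: 0.0
```

Run:
```python
from q import *
snap('wrist','w3')
p,d,c=load('wrist');P=cloud(d,c)
print(cyl([P],.5486,.076))
q,d,c2=snap('scene')
cv2.imwrite('pics/w3b.png',np.hstack([cv2.resize(p,(400,300)),q[150:450,200:600]]))
```

```text
(array([0.5487, 0.0768]), np.float64(0.1503), np.float64(90.35), 3113)
```

View pics/w3b.png

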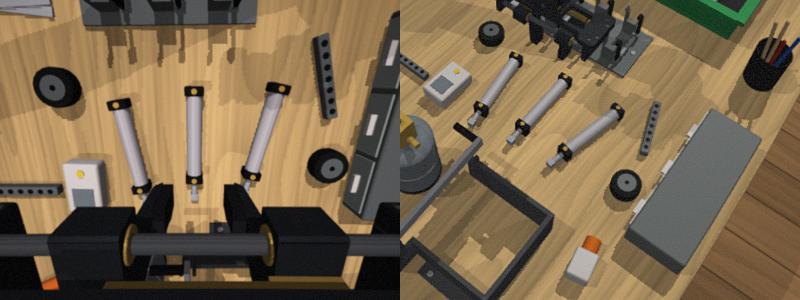

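Run:
```python
from q import *
s=st();print(s)
tp=s['tool_pos']
for n in('scene','wrist'):
    p,d,c=load(n);T=np.array(c['pose']);X=np.linalg.inv(T)@np.r_[tp,1];X=X[:3]
    uv=cv2.projectPoints(np.array([[X[0],-X[1],-X[2]]]),np.zeros(3),np.zeros(3),np.array(c['intrinsics']),np.array(c['dist_coeffs']))[0]
    print(n,uv.ravel(),X,T[:3,3])
p,d,c=load('scene');P=cloud(d,c);cv2.imwrite('pics/s3.png',cv2.resize(p[40:340,100:500],(800,600)))
Q,_=rect(P,.12,.3,(.3,.9,-.1,.5));print(np.percentile(Q,[2,50,98],axis=0))
```

```text
{'clock': 4.45, 'q': array([-0.25507225,  0.66281761,  0.05916377,  1.83990686, -0.06115452,
        0.63870083, -0.14628219]), 'qd': array([ 0.00235917,  0.0422714 , -0.00641655,  0.02798889, -0.00145898,
       -0.00393094,  0.00333839]), 'joint_torque': array([ 6.89392956e-02, -4.98668575e+01,  1.99808076e+00, -1.25189030e+01,
       -3.34741501e-02, -1.84243103e-02, -3.50133967e-03]), 'tool_pos': array([0.54996469, 0.07553918, 0.15499074]), 'eef_rot': array([7.02466323e-01, 7.11716342e-01, 8.11076433e-04, 5.05406281e-04]), 'contact_force': array([-0.58970821, -0.20533518, -0.28574495]), 'moment': array([-0.04788591,  0.07779354,  0.11469942]), 'finger_force': 0.0, 'opening': 0.5278125575036882}
scene [348.21188593 210.64339586] [ 0.05172202  0.04480523 -0.92117731] [ 0.8591887  -0.39123865  0.88966706]
wrist [310.62888181 279.3114929 ] [-0.00395184 -0.02059943 -0.201577  ] [0.5510623  0.15919811 0.33958006]
[[0.46116988 0.04124076 0.13421611]
 [0.5787472  0.06393824 0.28844976]
 [0.86335755 0.42620282 0.29966345]]
```

View pics/s3.png

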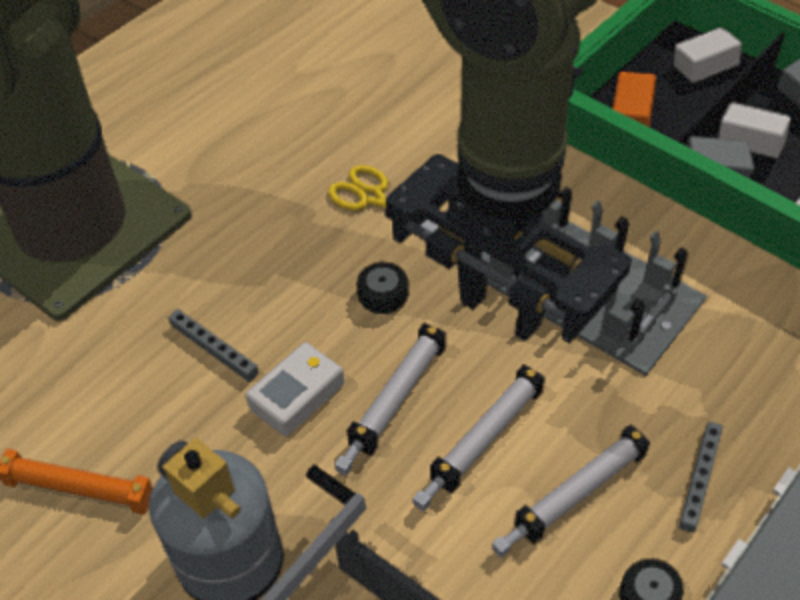

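Run:
```python
from q import *
for n in('scene','side'):
    if n=='side': snap('side')
    p,d,c=load(n);P=cloud(d,c)
    Q,_=rect(P,.10,.3,(.46,.64,0,.25));k=Q[np.argsort(Q[:,2])]
    print(n,len(k));
    for lo in np.arange(.12,.25,.01):
        q=k[(k[:,2]>=lo)&(k[:,2]<lo+.01)]
        if len(q)>4: print(round(lo,2),len(q),np.percentile(q[:,:2],[5,50,95],axis=0).round(3).tolist())
p,d,c=load('wrist');P=cloud(d,c)
print(st()['opening'],st()['tool_pos'])
```

```text
scene 3818
0.19 64 [[0.518, 0.065], [0.529, 0.068], [0.585, 0.082]]
0.2 98 [[0.518, 0.065], [0.53, 0.068], [0.586, 0.083]]
0.21 106 [[0.517, 0.065], [0.529, 0.068], [0.587, 0.084]]
0.22 71 [[0.516, 0.065], [0.528, 0.067], [0.588, 0.077]]
0.23 58 [[0.515, 0.065], [0.523, 0.067], [0.529, 0.085]]
0.24 24 [[0.514, 0.065], [0.521, 0.075], [0.522, 0.083]]
side 3004
0.18 5 [[0.524, 0.065], [0.576, 0.067], [0.581, 0.069]]
0.19 64 [[0.516, 0.063], [0.574, 0.065], [0.585, 0.068]]
0.2 75 [[0.514, 0.062], [0.574, 0.065], [0.586, 0.068]]
0.21 87 [[0.514, 0.062], [0.574, 0.065], [0.587, 0.073]]
0.22 85 [[0.513, 0.062], [0.525, 0.065], [0.588, 0.068]]
0.23 107 [[0.511, 0.062], [0.573, 0.065], [0.588, 0.08]]
0.24 49 [[0.51, 0.061], [0.581, 0.064], [0.591, 0.075]]
0.5709266446101996 [0.54903334 0.07541018 0.15385665]
```

Call:
step_arm:
  series:
    - [0,0,0,0,0,0,1]
    - [0,0,0,0,0,0,1]
    - [0,0,0,0,0,0,1]
    - [0,0,0,0,0,0,1]
    - [0,0,0,0,0,0,1]
    - [0,0,0,0,0,0,1]
    - [0,0,0,0,0,0,1]

```text
clock: 5.2
tool_pos: [0.5496, 0.0754, 0.1542]
eef_rot: [0.702, 0.712, 0.0, 0.0]
contact_force: [-0.3, 0.3, -0.1]
opening: 0.006
finger_force: 0.0
```

```bash
cat > tip.py <<'E'
from q import *
def tips():
    s=st();x,y,z=s['tool_pos'];print('tool',s['tool_pos'].round(4),'open',round(s['opening'],3))
    for n in('scene','side'):
        p,d,c=snap(n);P=cloud(d,c)
        Q,_=rect(P,max(z-.05,.035),z+.1,(x-.09,x+.09,y-.06,y+.06))
        z0=np.percentile(Q[:,2],.5)
        q=Q[Q[:,2]<z0+.015];print(n,'zmin',z0.round(4),np.percentile(q[:,:2],[3,50,97],axis=0).round(4).tolist())
if __name__=='__main__': tips()
E
python3 tip.py
```

```text
tool [0.5496 0.0754 0.1542] open 0.006
scene zmin 0.1893 [[0.5362, 0.0649], [0.5512, 0.0671], [0.5637, 0.0832]]
side zmin 0.1891 [[0.5365, 0.062], [0.5495, 0.065], [0.5625, 0.0681]]
```

Call:
step_arm:
  series:
    - [0,0,-10,0,0,0,0]
    - [0,0,-10,0,0,0,0]
    - [0,0,-20,0,0,0,0]
    - [0,0,-20,0,0,0,0]
    - [0,0,-20,0,0,0,0]
    - [0,0,-20,0,0,0,0]
    - [0,0,-20,0,0,0,0]
    - [0,0,-20,0,0,0,0]
    - [0,0,-20,0,0,0,0]
    - [0,0,-14,0,0,0,0.3]
    - [0,0,-5,0,0,0,0.5]
    - [0,0,0,0,0,0,0.5]

```text
clock: 6.5
tool_pos: [0.549, 0.0753, -0.0255]
eef_rot: [0.702, 0.712, -0.001, -0.0]
contact_force: [0.3, 0.4, 0.3]
opening: 0.572
finger_force: 0.0
```

Call:
step_arm:
  series:
    - [0,0,-2,0,0,0,1]
    - [0,0,0,0,0,0,1]
    - [0,0,0,0,0,0,1]
    - [0,0,0,0,0,0,1]
    - [0,0,0,0,0,0,1]
    - [0,0,0,0,0,0,1]
  force: 30

```text
clock: 7.1
tool_pos: [0.5497, 0.0755, -0.0262]
eef_rot: [0.702, 0.712, 0.0, 0.0]
contact_force: [-0.7, 0.5, 6.4]
opening: 0.265
finger_force: 30.0
```

Call:
step_arm:
  series:
    - [0,0,20,0,0,0,1]
    - [0,0,40,0,0,0,1]
    - [0,10,40,0,0,0,1]
    - [-6,35,20,0,0,0,1]
    - [-6,35,10,0,0,0,1]
    - [-6,35,0,0,0,0,1]
    - [-6,35,0,0,0,0.01,1]
    - [-6,35,0,0,0,0.01,1]
    - [-6,35,0,0,0,0,1]
    - [0,0,0,0,0,0,1]
    - [0,0,0,0,0,0,1]
  force: 40

```text
clock: 8.2
tool_pos: [0.5129, 0.2962, 0.1028]
eef_rot: [0.694, 0.72, -0.0, -0.0]
contact_force: [0.1, -0.4, -1.2]
opening: 0.258
finger_force: 40.0
```

```bash
cat > held.py <<'E'
from q import *
from q import cyl
def held(cx,cy,za):
    for n in('wrist','scene','side'):
        p,d,c=snap(n);P=cloud(d,c)
        Q,_=rect(P,za+.004,za+.0165,(cx-.03,cx+.03,cy-.1,cy+.1))
        g=(abs(Q[:,1]-cy)>.02)&(abs(Q[:,1]-cy)<.058); q=Q[g]   # barrel only
        if len(q)<30: print(n,len(q));continue
        f=np.polyfit(q[:,1]-cy,q[:,0],1); top=np.percentile(q[:,2],95)
        lo,hi=np.percentile(Q[:,1],[.5,99.5])
        tb=[np.percentile(q[s][:,2],95).round(4) for s in(q[:,1]<cy,q[:,1]>cy) if s.sum()>10]
        print(n,len(q),'x',f[1].round(4),'yaw',(np.degrees(np.arctan2(1,f[0]))).round(2),'ztop',tb,'y',lo.round(4),hi.round(4))
E
python3 - <<'E'
from held import *
s=st();print(s['tool_pos'],s['opening'],s['contact_force']);held(.513,.296,s['tool_pos'][2]+.04)
E
```

```text
[0.51291773 0.29616312 0.1028285 ] 0.25802441028988854 [ 0.10404397 -0.39979917 -1.15258558]
wrist 6103 x 0.5135 yaw 91.81 ztop [np.float64(0.1553), np.float64(0.1552)] y 0.2333 0.373
scene 165 x 0.5126 yaw 94.29 ztop [np.float64(0.1558)] y 0.1977 0.3118
side 137 x 0.5132 yaw 91.23 ztop [np.float64(0.1559), np.float64(0.1563)] y 0.1994 0.3657
```

Call:
step_arm:
  series:
    - [0,0,-25,0,0,0,1]
    - [0,0,-25,0,0,0,1]
    - [0,0,-12,0,0,0,1]
    - [0,0,-6,0,0,0,1]
    - [0,0,-5,0,0,0,1]
    - [0,0,-5,0,0,0,1]
    - [0,0,-5,0,0,0,1]
    - [0,0,-4,0,0,0,1]
    - [0,0,0,0,0,0,1]
    - [0,0,0,0,0,0,1]
  force: 50

```text
clock: 9.35
tool_pos: [0.5117, 0.2943, 0.0155]
eef_rot: [0.695, 0.719, -0.002, -0.001]
contact_force: [-4.6, 0.0, -5.9]
opening: 0.257
finger_force: 50.0
```

Run:
```python
from held import *
s=st();print(s['tool_pos'],s['opening'],s['contact_force']);held(.513,.296,.056)
```

```text
[0.51165559 0.29428745 0.01548233] 0.25664195082890107 [-4.59657546  0.01550452 -5.8538951 ]
wrist 8146 x 0.5131 yaw 91.69 ztop [np.float64(0.0718), np.float64(0.0715)] y 0.232 0.3712
scene 216 x 0.5044 yaw 102.18 ztop [np.float64(0.0717), np.float64(0.0705)] y 0.1979 0.34
side 192 x 0.5133 yaw 91.79 ztop [np.float64(0.0713), np.float64(0.0703)] y 0.1994 0.3664
```

Call:
step_arm:
  series:
    - [0,0,0,0,0,0,0.5]
    - [0,0,0,0,0,0,0.5]
    - [0,0,0,0,0,0,0.5]
    - [0,0,0,0,0,0,0.5]
    - [0,0,20,0,0,0,0.5]
    - [0,0,40,0,0,0,0.5]
    - [5,-10,40,0,0,0,0]
    - [10,-30,30,0,0,0,0]
    - [30,-40,0,0,0,-0.04,0]
    - [40,-50,0,0,0,-0.06,0]
    - [40,-50,0,0,0,-0.06,0]
    - [18,-34,0,0,0,-0.06,0]
    - [0,0,0,0,0,0,0]

```text
clock: 10.8
tool_pos: [0.6436, 0.0939, 0.1475]
eef_rot: [0.774, 0.633, 0.001, 0.004]
contact_force: [0.1, -0.6, -0.4]
opening: 0.999
finger_force: 0.0
```

Run:
```python
from q import *
s=st();print(s['tool_pos'],s['eef_rot'])
p,d,c=snap('wrist');P=cloud(d,c);Q,_=rect(P,.06,.0735,(.49,.535,.26,.33))
p2,d2,c2=snap('scene');P2=cloud(d2,c2)
for n,A in(('w',P),('s',P2)):
    print(n,'C',cyl([A],.655,.083,zl=.024),'A',cyl([A],.447,.055,zl=.024))
    Q,_=rect(A,.050,.0735,(.49,.535,.262,.33))
    if len(Q)>20: print('seated',len(Q),Q[:,:2].mean(0),np.percentile(Q[:,2],[50,95,99]))
    m=rect(A,.0,.1,(.49,.535,.20,.40))[1]
if 1: cv2.imwrite('pics/w4.png',np.hstack([cv2.resize(p,(400,300)),p2[80:380,250:650]]))
```

```text
[0.64364678 0.09394191 0.1475146 ] [7.73749246e-01 6.33476061e-01 7.05855844e-04 4.43687182e-03]
w C (array([0.6564, 0.083 ]), np.float64(0.1504), np.float64(78.42), 2684) A (array([0.4482, 0.0715]), np.float64(0.1229), np.float64(99.31), 1812)
seated 1605 [0.51526079 0.27341319] [0.06555386 0.06805089 0.06863329]
s C (array([0.6554, 0.0812]), np.float64(0.1513), np.float64(78.83), 513) A (array([0.4444, 0.0834]), np.float64(0.0977), np.float64(94.01), 208)
```

View pics/w4.png

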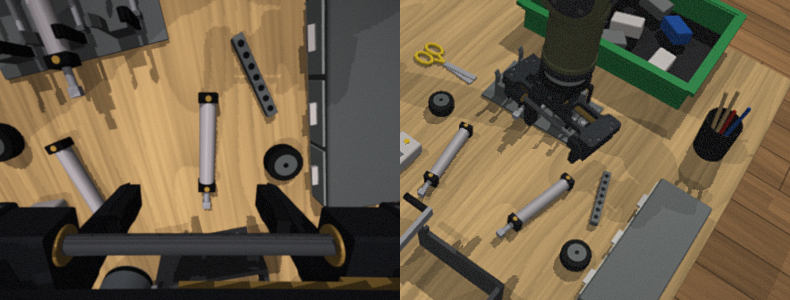

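Call:
step_arm:
  series:
    - [0,0,-20,0,0,0,0]
    - [0,0,-35,0,0,0,0]
    - [0,0,-35,0,0,0,0]
    - [0,0,-35,0,0,0,0]
    - [0,0,-30,0,0,0,0.2]
    - [0,0,-15,0,0,0,0.4]
    - [0,0,-2,0,0,0,0.5]
    - [0,0,0,0,0,0,0.5]

```text
clock: 11.7
tool_pos: [0.6399, 0.1043, -0.0249]
eef_rot: [0.77, 0.638, 0.001, 0.0]
contact_force: [0.7, 0.5, -0.5]
opening: 0.662
finger_force: 0.1
```

Call:
step_arm:
  series:
    - [0,0,0,0,0,0,0]
    - [0,0,0,0,0,0,0]
    - [0,0,0,0,0,0,0]
    - [0,0,0,0,0,0,0]

```text
clock: 12.1
tool_pos: [0.6394, 0.1034, -0.0251]
eef_rot: [0.77, 0.638, 0.0, 0.0]
contact_force: [0.2, 0.1, 0.5]
opening: 0.99
finger_force: 0.0
```

Run:
```python
from q import *
s=st();print(s['tool_pos'],s['eef_rot'])
for n in('wrist','scene','side'):
    p,d,c=snap(n);A=cloud(d,c)
    print(n,'C',cyl([A],.655,.083,zl=.0235))
p=load('wrist')[0];cv2.imwrite('pics/w5.png',p)
```

```text
[ 0.63939748  0.10335005 -0.02509953] [7.70057067e-01 6.37974842e-01 4.11602248e-04 2.11917415e-04]
wrist C (array([0.6557, 0.0957]), np.float64(0.1264), np.float64(79.22), 8309)
scene C (array([0.6519, 0.0792]), np.float64(0.1455), np.float64(80.1), 473)
side C (array([0.6529, 0.0793]), np.float64(0.1534), np.float64(79.2), 355)
```

Call:
step_arm:
  series:
    - [5,-8,0,0,0,0,0]
    - [5,-8,0,0,0,0,0.3]
    - [5,-6,0,0,0,0,0.5]
    - [0,0,0,0,0,0,1]
    - [0,0,-1,0,0,0,1]
    - [0,0,0,0,0,0,1]
    - [0,0,0,0,0,0,1]
    - [0,0,0,0,0,0,1]
    - [0,0,0,0,0,0,1]
    - [0,0,0,0,0,0,1]
    - [0,0,0,0,0,0,1]
  force: 40

```text
clock: 13.35
tool_pos: [0.6539, 0.0816, -0.0268]
eef_rot: [0.77, 0.638, -0.0, -0.0]
contact_force: [-0.8, 0.5, 0.4]
opening: 0.259
finger_force: 40.0
```

Call:
step_arm:
  series:
    - [0,0,20,0,0,0,1]
    - [0,0,35,0,0,0,1]
    - [0,5,35,0,0,0,1]
    - [-8,25,30,0,0,0.025,1]
    - [-9,27,10,0,0,0.03,1]
    - [-9,27,0,0,0,0.03,1]
    - [-9,27,0,0,0,0.03,1]
    - [-9,27,0,0,0,0.03,1]
    - [-9,27,0,0,0,0.03,1]
    - [-8,27,0,0,0,0.03,1]
    - [-8,25,0,0,0,0.01,1]
    - [0,0,0,0,0,0,1]
    - [0,0,0,0,0,0,1]

```text
clock: 14.65
tool_pos: [0.5846, 0.2986, 0.103]
eef_rot: [0.697, 0.717, -0.0, 0.0]
contact_force: [-0.0, -0.1, -1.6]
opening: 0.262
finger_force: 40.0
```

Run:
```python
from held import *
s=st();print(s['tool_pos'],s['eef_rot'],s['opening'],s['contact_force']);held(.585,.298,s['tool_pos'][2]+.04)
```

```text
[0.58460315 0.29855199 0.10297291] [ 6.96651612e-01  7.17409525e-01 -3.15860700e-04  7.27729015e-05] 0.26191966882607165 [-0.04212307 -0.06775076 -1.62160583]
wrist 6221 x 0.5852 yaw 91.63 ztop [np.float64(0.156), np.float64(0.156)] y 0.2362 0.3757
scene 198 x 0.5821 yaw 97.72 ztop [np.float64(0.1561), np.float64(0.156)] y 0.199 0.3483
side 122 x 0.5852 yaw 89.78 ztop [np.float64(0.1569), np.float64(0.1571)] y 0.2026 0.3681
```

Call:
step_arm:
  series:
    - [0,0,-25,0,0,0,1]
    - [0,0,-25,0,0,0,1]
    - [0,-1,-12,0,0,0,1]
    - [0,0,-6,0,0,0,1]
    - [0,0,-5,0,0,0,1]
    - [0,0,-5,0,0,0,1]
    - [0,0,-5,0,0,0,1]
    - [0,0,-4,0,0,0,1]
    - [0,0,0,0,0,0,1]
    - [0,0,0,0,0,0,1]
  force: 50

```text
clock: 15.8
tool_pos: [0.5828, 0.297, 0.0157]
eef_rot: [0.697, 0.717, -0.002, -0.001]
contact_force: [-5.6, 1.1, -5.1]
opening: 0.258
finger_force: 50.0
```

Call:
step_arm:
  series:
    - [0,0,0,0,0,0,0.5]
    - [0,0,0,0,0,0,0.5]
    - [0,0,0,0,0,0,0.5]
    - [0,0,0,0,0,0,0.5]
    - [0,0,20,0,0,0,0.5]
    - [0,0,35,0,0,0,0.5]
    - [-5,-10,35,0,0,0.02,0.5]
    - [-15,-25,30,0,0,0.02,0]
    - [-18,-30,10,0,0,0.02,0]
    - [-18,-30,0,0,0,0.02,0]
    - [-18,-30,0,0,0,0.02,0]
    - [-18,-30,0,0,0,0,0]
    - [-18,-30,0,0,0,0,0]
    - [-18,-30,0,0,0,0,0]
    - [-8,-20,0,0,0,0,0]
    - [0,0,0,0,0,0,0]
    - [0,0,0,0,0,0,0]

```text
clock: 17.5
tool_pos: [0.4508, 0.0626, 0.1468]
eef_rot: [0.661, 0.751, 0.001, 0.001]
contact_force: [0.3, 0.3, -0.4]
opening: 1.003
finger_force: 0.0
```

Run:
```python
from q import *
s=st();print(s['tool_pos'],s['eef_rot'])
for n in('wrist','scene','side'):
    p,d,c=snap(n);A=cloud(d,c)
    print(n,[cyl([A],.447,.055,zl=z) for z in(.02,.0235)])
    for x,y in((.5128,.2962),(.5848,.2982)):
        Q,_=rect(A,.050,.0735,(x-.015,x+.015,y-.032,y+.032))
        if len(Q)>20: print('seated',len(Q),np.percentile(Q[:,2],[50,95,99]))
p=load('wrist')[0];cv2.imwrite('pics/w6.png',p)
```

```text
[0.45077698 0.06261914 0.14682428] [0.66083308 0.75053111 0.00135599 0.00092554]
wrist [(array([0.4451, 0.0747]), np.float64(0.1164), np.float64(94.38), 2260), (array([0.4448, 0.0833]), np.float64(0.0992), np.float64(94.72), 1560)]
scene [(array([0.4459, 0.0753]), np.float64(0.112), np.float64(93.15), 372), (array([0.4446, 0.0792]), np.float64(0.1065), np.float64(93.33), 250)]
seated 258 [0.06595495 0.06971019 0.07086796]
seated 265 [0.06929564 0.07250726 0.07307775]
side [(array([0.4475, 0.0545]), np.float64(0.1525), np.float64(98.5), 363), (array([0.4478, 0.054 ]), np.float64(0.1536), np.float64(98.36), 256)]
seated 65 [0.06620895 0.06885331 0.06959194]
seated 116 [0.0699863  0.07248284 0.07284636]
```

View pics/w6.png

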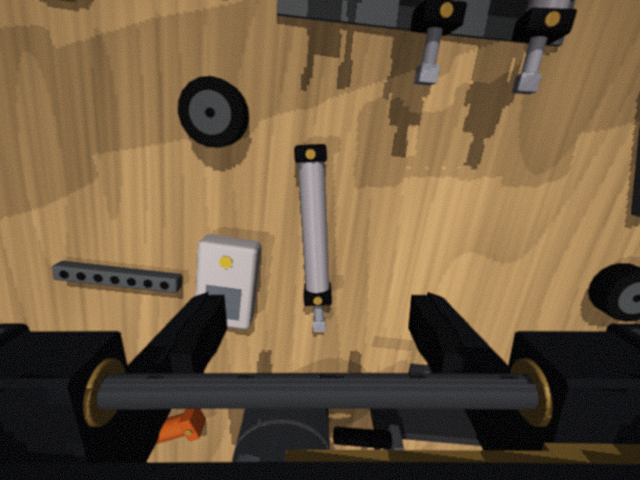

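```bash
sed -i 's/cx-.06,cx+.06/cx-.038,cx+.038/' q.py
python3 - <<'E'
from q import *
for n in('wrist','scene','side'):
    p,d,c=load(n);A=cloud(d,c)
    print(n,[cyl([A],.449,.06,zl=z) for z in(.0225,.0245)])
p,d,c=load('wrist');A=cloud(d,c)
print(A[153,311],A[297,317],onplane(c,[(311,153),(317,297)],.028))
E
```

```text
wrist [(array([0.4495, 0.0575]), np.float64(0.1505), np.float64(99.78), 3283), (array([0.4495, 0.0575]), np.float64(0.1505), np.float64(99.79), 2439)]
scene [(array([0.4514, 0.0447]), np.float64(0.1781), np.float64(100.03), 603), (array([0.4489, 0.0574]), np.float64(0.1524), np.float64(99.71), 444)]
side [(array([0.4498, 0.0546]), np.float64(0.1534), np.float64(101.01), 413), (array([0.4499, 0.0541]), np.float64(0.1544), np.float64(100.94), 307)]
[0.43833026 0.1259839  0.03085703] [ 0.46028124 -0.00714623  0.02954578] [[ 0.43831085  0.12579534  0.028     ]
 [ 0.46038483 -0.00793951  0.028     ]]
```

Call:
step_arm:
  series:
    - [-3,3,-10,0,0,0.04,0.4]
    - [0,0,-30,0,0,0,0.4]
    - [0,0,-30,0,0,0,0.4]
    - [0,0,-30,0,0,0,0.4]
    - [0,0,-30,0,0,0,0.4]
    - [0,0,-25,0,0,0,0.4]
    - [0,0,-15,0,0,0,0.4]
    - [0,0,-4,0,0,0,0.5]
    - [0,0,0,0,0,0,1]
    - [0,0,0,0,0,0,1]
    - [0,0,0,0,0,0,1]
    - [0,0,0,0,0,0,1]
    - [0,0,0,0,0,0,1]
    - [0,0,0,0,0,0,1]
  force: 40

```text
clock: 19.05
tool_pos: [0.4533, 0.0665, -0.0209]
eef_rot: [0.645, 0.764, -0.005, -0.005]
contact_force: [-1.5, 0.7, 7.1]
opening: 0.255
finger_force: 40.0
```

Call:
step_arm:
  series:
    - [0,0,20,0,0,0,1]
    - [0,0,35,0,0,0,1]
    - [0,5,35,0,0,0,1]
    - [-1,25,30,0,0,-0.02,1]
    - [-2,30,10,0,0,-0.02,1]
    - [-2,30,0,0,0,-0.02,1]
    - [-2,30,0,0,0,-0.02,1]
    - [-2,30,0,0,0,-0.02,1]
    - [-2,30,0,0,0,-0.02,1]
    - [-2,30,0,0,0,-0.02,1]
    - [0,26,0,0,0,0,1]
    - [0,0,0,0,0,0,1]
    - [0,0,0,0,0,0,1]

```text
clock: 20.35
tool_pos: [0.4401, 0.3022, 0.1084]
eef_rot: [0.697, 0.717, -0.005, -0.005]
contact_force: [0.4, -0.2, -1.2]
opening: 0.257
finger_force: 40.0
```

Run:
```python
from held import *
s=st();print(s['tool_pos'],s['eef_rot'],s['opening'],s['contact_force']);held(.441,.294,s['tool_pos'][2]+.036)
```

```text
[0.44008694 0.30218864 0.10835816] [ 0.6967618   0.71726306 -0.00547357 -0.00517147] 0.25743280526987145 [ 0.41597222 -0.23952427 -1.2287543 ]
wrist 5343 x 0.4418 yaw 91.37 ztop [np.float64(0.1553), np.float64(0.1556)] y 0.2305 0.3693
scene 156 x 0.4386 yaw 96.96 ztop [np.float64(0.1566)] y 0.2002 0.3206
side 140 x 0.4408 yaw 91.89 ztop [np.float64(0.1556), np.float64(0.1581)] y 0.2093 0.3632
```

Call:
step_arm:
  series:
    - [0,0,-25,0,0,0,1]
    - [0,0,-25,0,0,0,1]
    - [0,0,-12,0,0,0,1]
    - [0,0,-6,0,0,0,1]
    - [0,0,-5,0,0,0,1]
    - [0,0,-5,0,0,0,1]
    - [0,0,-5,0,0,0,1]
    - [0,0,-5,0,0,0,1]
    - [0,0,-1,0,0,0,1]
    - [0,0,0,0,0,0,1]
  force: 50

```text
clock: 21.5
tool_pos: [0.4377, 0.3017, 0.0201]
eef_rot: [0.697, 0.717, -0.007, -0.007]
contact_force: [-6.3, -0.1, 5.8]
opening: 0.255
finger_force: 50.0
```

Call:
step_arm:
  series:
    - [0,0,0,0,0,0,0.5]
    - [0,0,0,0,0,0,0.5]
    - [0,0,0,0,0,0,0.5]
    - [0,0,0,0,0,0,0.5]
    - [0,0,20,0,0,0,0.5]
    - [0,0,35,0,0,0,0.5]
    - [5,-10,35,0,0,0,0.5]
    - [5,-20,30,0,0,0,0]
    - [10,-25,20,0,0,0,0]
    - [10,-25,10,0,0,0,0]
    - [10,-20,10,0,0,0,0]
    - [10,-20,0,0,0,0,0]
    - [0,0,0,0,0,0,0]
    - [0,0,0,0,0,0,0]

```text
clock: 22.9
tool_pos: [0.4902, 0.1825, 0.1794]
eef_rot: [0.697, 0.717, -0.005, -0.006]
contact_force: [-0.5, 0.4, -0.6]
opening: 1.002
finger_force: 0.0
```

```bash
cat > seat.py <<'E'
from q import *
c0=np.array([.5128,.2962]);th=.0277
R=np.array([[np.cos(th),np.sin(th)],[-np.sin(th),np.cos(th)]])
def seat(ns=('wrist','scene','side')):
    for n in ns:
        p,d,c=snap(n);A=cloud(d,c);Q,_=rect(A,.045,.085,(.38,.65,.17,.43));L=(Q[:,:2]-c0)@R.T*1000;z=Q[:,2]*1000
        for k in(-72,0,72):
            o=[]
            for s,lo,hi in((-1,-36,-8),(1,8,36)):
                m=(abs(L[:,0]-k)<16)&(L[:,1]>lo)&(L[:,1]<hi); 
                if m.sum()>15:
                    zz=z[m];x=L[m,0]-k; t=np.percentile(zz,97); o+= [(int(m.sum()),t.round(1),np.median(x[zz>t-1.5]).round(1))]
                else:o+=[None]
            m=(abs(L[:,0]-k)<16)&(z>62)
            o+=[np.percentile(L[m,1],[.5,99.5]).round(1)] if m.sum()>20 else []
            print(n,k,o)
E
python3 - <<'E'
from seat import *
print(st()['tool_pos']);seat()
q=load('scene')[0];cv2.imwrite('pics/s7.png',np.hstack([cv2.resize(load('wrist')[0],(400,300)),q[60:360,250:650]]))
E
```

```text
[0.49023314 0.18249768 0.17940636]
wrist -72 [(1073, np.float64(68.4), np.float64(-1.2)), (1294, np.float64(68.4), np.float64(-1.8)), array([-109.1,   58.6])]
wrist 0 [(1077, np.float64(68.4), np.float64(-2.4)), (1253, np.float64(68.5), np.float64(-2.5)), array([-107.5,   58.1])]
wrist 72 [(1153, np.float64(71.7), np.float64(-4.4)), (1361, np.float64(71.7), np.float64(-4.0)), array([-108.1,   56.8])]
scene -72 [(109, np.float64(70.9), np.float64(-1.4)), (108, np.float64(69.0), np.float64(-3.2)), array([-110.7,   48.8])]
scene 0 [(105, np.float64(70.7), np.float64(-4.3)), (117, np.float64(69.3), np.float64(-3.9)), array([-108.3,   75.1])]
scene 72 [(121, np.float64(74.4), np.float64(-6.0)), (122, np.float64(73.1), np.float64(-3.1)), array([-109.7,   73.4])]
side -72 [(49, np.float64(69.3), np.float64(-2.9)), (60, np.float64(69.8), np.float64(-1.2)), array([-113.5,   70.1])]
side 0 [(55, np.float64(68.5), np.float64(-1.5)), (63, np.float64(68.8), np.float64(-3.3)), array([-111.7,   73.7])]
side 72 [(57, np.float64(72.1), np.float64(-2.9)), (61, np.float64(71.7), np.float64(-3.8)), array([-110.2,   71.6])]
```

View pics/s7.png

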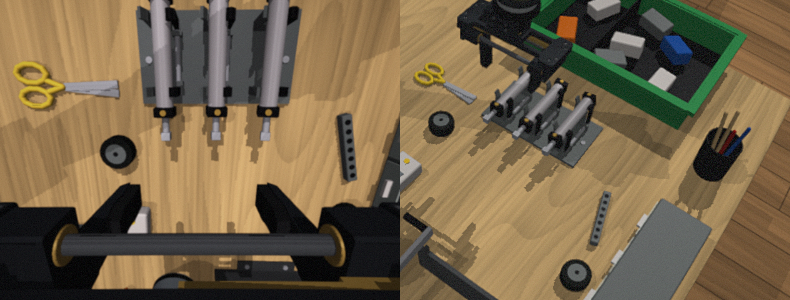

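C sits about 3 mm high in the right-hand clip (71.7 mm against 68.4 mm for the others). I'll press it down with shut fingers.

Call:
step_arm:
  series:
    - [15,20,0,0,0,0,1]
    - [20,25,0,0,0,0,1]
    - [20,25,0,0,0,0,1]
    - [20,25,0,0,0,0,1]
    - [18,21,0,0,0,0,1]
    - [0,0,-25,0,0,0,1]
    - [0,0,-30,0,0,0,1]
    - [0,0,-30,0,0,0,1]
    - [0,0,-30,0,0,0,1]
    - [0,0,-18,0,0,0,1]
    - [0,0,-5,0,0,0,1]
    - [0,0,0,0,0,0,1]

```text
clock: 24.25
tool_pos: [0.5824, 0.2991, 0.0408]
eef_rot: [0.697, 0.717, -0.006, -0.006]
contact_force: [0.3, 0.1, 0.4]
opening: 0.008
finger_force: 0.0
```

Call:
step_arm:
  series:
    - [0,0,-3,0,0,0,1]
    - [0,0,-2,0,0,0,1]
    - [0,0,-2,0,0,0,1]
    - [0,0,0,0,0,0,1]

```text
clock: 24.65
tool_pos: [0.5836, 0.2985, 0.0349]
eef_rot: [0.697, 0.717, -0.005, -0.005]
contact_force: [-0.9, 0.1, -0.1]
opening: 0.007
finger_force: 0.0
```

Call:
step_arm:
  series:
    - [0,0,-2,0,0,0,1]
    - [0,0,-1,0,0,0,1]
    - [0,0,0,0,0,0,1]

```text
clock: 24.95
tool_pos: [0.5856, 0.2987, 0.0337]
eef_rot: [0.697, 0.717, -0.003, -0.004]
contact_force: [0.1, -0.8, 9.6]
opening: 0.004
finger_force: 5.0
```

Call:
step_arm:
  series:
    - [0,0,-2,0,0,0,1]
    - [0,0,-1,0,0,0,1]
    - [0,0,0,0,0,0,1]

```text
clock: 25.25
tool_pos: [0.587, 0.2988, 0.0334]
eef_rot: [0.697, 0.717, -0.002, -0.004]
contact_force: [-2.1, -2.6, 25.8]
opening: 0.007
finger_force: 12.6
```

Call:
step_arm:
  series:
    - [0,0,20,0,0,0,1]
    - [0,0,40,0,0,0,1]
    - [0,0,40,0,0,0,1]
    - [-5,-25,40,0,0,0.1,0]
    - [-6,-30,40,0,0,0.12,0]
    - [-6,-32,20,0,0,0.12,0]
    - [-6,-32,0,0,0,0.12,0]
    - [-6,-32,0,0,0,0.12,0]
    - [-6,-32,0,0,0,0.12,0]
    - [-6,-32,0,0,0,0.12,0]
    - [-6,-32,0,0,0,0.12,0]
    - [-6,-32,0,0,0,0.12,0]
    - [-6,-32,0,0,0,0.12,0]
    - [-6,-32,0,0,0,0.12,0]
    - [-6,-32,0,0,0,0.12,0]
    - [0,0,0,0,0,0.12,0]
    - [0,0,0,0,0,0,0]
    - [0,0,0,0,0,0,0]

```text
clock: 27.05
tool_pos: [0.5125, -0.0758, 0.2284]
eef_rot: [0.002, 1.0, -0.007, -0.0]
contact_force: [0.1, 0.6, 0.1]
opening: 1.002
finger_force: 0.0
```

Run:
```python
from seat import *
s=st();print(s['tool_pos'],s['eef_rot'],s['q']);seat(('scene',))
p,d,c=snap('wrist','w8')
P2=cloud(d,c)
for nm,A in(('w',P2),('s',cloud(load('scene')[1],load('scene')[2]))):
    Q,_=rect(A,.165,.18,(.39,.5,-.24,-.12));print(nm,'block',len(Q),box(Q) if len(Q)>5 else '')
    Q,_=rect(A,.06,.11,(.47,.60,-.14,-.03));
    for lo in range(470,600,10):
        q=Q[(Q[:,0]>lo/1000)&(Q[:,0]<lo/1000+.01)]
        if len(q)>10: print(lo,len(q),'y',np.percentile(q[:,1],[2,50,98]).round(3),'z',np.percentile(q[:,2],[5,50,95]).round(3))
    Q,_=rect(A,.0715,.0765,(.56,.76,-.34,-.08));print('cradle',len(Q),np.percentile(Q,[1,50,99],axis=0).round(4).tolist() if len(Q) else'')
```

```text
[ 0.51251715 -0.07583484  0.22835106] [ 2.48963399e-03  9.99971742e-01 -7.09344436e-03 -3.08855974e-05] [ 0.30592985  0.5352753  -0.40556758  1.85055658  0.29985875  0.8157025
  1.30899357]
scene -72 [(107, np.float64(70.1), np.float64(-1.6)), (118, np.float64(69.3), np.float64(-0.5)), array([-110. ,   72.9])]
scene 0 [(112, np.float64(70.5), np.float64(-3.7)), (123, np.float64(69.8), np.float64(-1.3)), array([-109.3,   73.7])]
scene 72 [(117, np.float64(70.5), np.float64(-3.5)), (122, np.float64(69.1), np.float64(-3.2)), array([-108.6,   74.1])]
w block 2862 ((445.5043029785156, -180.58489990234375), (37.44148254394531, 36.56447219848633), 88.43012237548828)
470 37 y [-0.14  -0.139 -0.137] z [0.063 0.086 0.107]
480 85 y [-0.106 -0.1   -0.094] z [0.097 0.103 0.106]
490 164 y [-0.107 -0.1   -0.094] z [0.101 0.104 0.106]
500 161 y [-0.106 -0.099 -0.093] z [0.1   0.105 0.106]
510 151 y [-0.106 -0.099 -0.093] z [0.1   0.104 0.106]
520 201 y [-0.124 -0.102 -0.093] z [0.079 0.104 0.106]
530 596 y [-0.139 -0.117 -0.094] z [0.074 0.103 0.109]
540 213 y [-0.139 -0.118 -0.095] z [0.095 0.108 0
[... 523 characters left out ...]
.103 0.106]
490 45 y [-0.108 -0.102 -0.095] z [0.099 0.104 0.108]
500 43 y [-0.107 -0.103 -0.094] z [0.099 0.104 0.108]
510 46 y [-0.107 -0.102 -0.094] z [0.099 0.105 0.107]
520 48 y [-0.121 -0.103 -0.094] z [0.089 0.104 0.106]
530 85 y [-0.139 -0.119 -0.096] z [0.071 0.108 0.109]
540 189 y [-0.139 -0.121 -0.096] z [0.069 0.096 0.109]
550 54 y [-0.125 -0.122 -0.117] z [0.061 0.074 0.088]
560 40 y [-0.124 -0.122 -0.116] z [0.062 0.073 0.075]
570 38 y [-0.125 -0.122 -0.115] z [0.061 0.073 0.075]
580 42 y [-0.124 -0.122 -0.116] z [0.065 0.073 0.076]
590 43 y [-0.124 -0.122 -0.116] z [0.062 0.073 0.076]
cradle 1391 [[0.5618, -0.2906, 0.0716], [0.6804, -0.2171, 0.0737], [0.7118, -0.1138, 0.0763]]
```

View pics/w8.png

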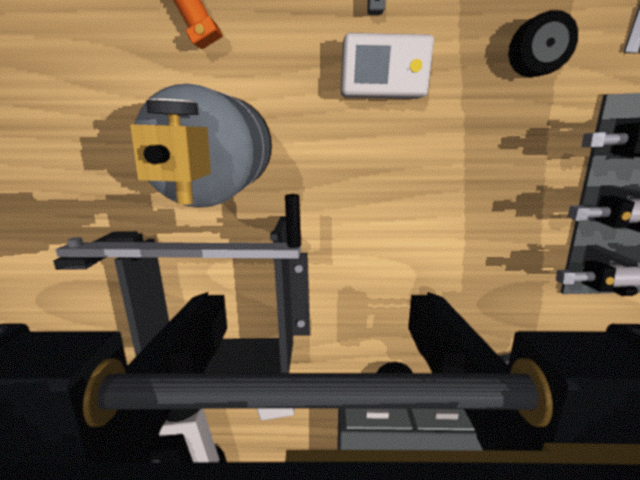

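Call:
step_arm:
  series:
    - [0,-6,0,-0.1,0,0,0.3]
    - [-3,-15,-10,-0.1,0,0,0.4]
    - [-3,-15,-20,-0.1,0,0,0.5]
    - [0,0,-30,0,0,0,0.5]
    - [0,0,-30,0,0,0,0.5]
    - [0,0,-30,0,0,0,0.5]
    - [0,0,-20,0,0,0,0.5]
    - [0,0,0,0,0,0,0.5]
    - [0,0,0,0,0,0,0.5]

```text
clock: 28.05
tool_pos: [0.5068, -0.1117, 0.0885]
eef_rot: [0.001, 0.988, -0.157, 0.0]
contact_force: [0.8, 0.5, -1.6]
opening: 0.497
finger_force: 0.0
```

Run:
```python
from q import *
from scipy.spatial.transform import Rotation as Ro
s=st();print(s['tool_pos'],Ro.from_quat(s['eef_rot']).as_matrix().round(3).tolist(),s['opening'],s['contact_force'])
p,d,c=snap('wrist');q,_,_=snap('side');cv2.imwrite('pics/w9.png',np.hstack([cv2.resize(p,(400,300)),q[150:450,150:550]]))
```

```text
[ 0.50678164 -0.11167537  0.08850465] [[-1.0, 0.002, -0.0], [0.002, 0.951, -0.31], [-0.001, -0.31, -0.951]] 0.49680450426918904 [ 0.81838497  0.53539543 -1.64443612]
```

View pics/w9.png

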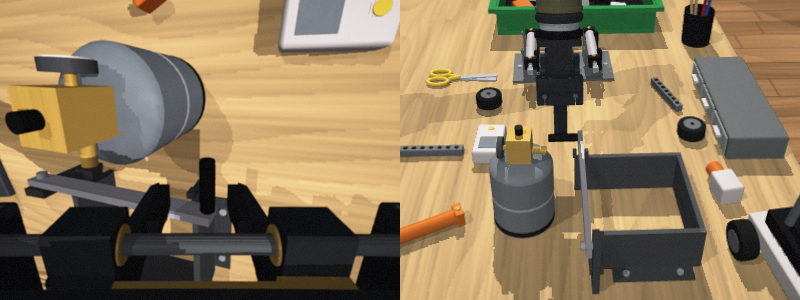

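The pin at (207,185) in the left panel stands between the fingers, and the body is clear of the tank. I go down and close.

Call:
step_arm:
  series:
    - [0,0,-12,0,0,0,0.5]
    - [0,0,-12,0,0,0,0.5]
    - [0,0,-8,0,0,0,0.5]
    - [0,0,0,0,0,0,1]
    - [0,0,0,0,0,0,1]
    - [0,0,0,0,0,0,1]
    - [0,0,0,0,0,0,1]
    - [0,0,0,0,0,0,1]
    - [0,0,0,0,0,0,1]
  force: 15

```text
clock: 29.05
tool_pos: [0.5065, -0.1141, 0.0568]
eef_rot: [0.002, 0.987, -0.158, 0.0]
contact_force: [1.1, -5.3, 0.5]
opening: 0.153
finger_force: 15.0
```

Call:
step_arm:
  series:
    - [0,-2,22,0,0,0,1]
    - [0,-5,21,0,0,0,1]
    - [0,-7,21,0,0,0,1]
    - [0,-9,20,0,0,0,1]
    - [0,-10,19,0,0,0,1]
    - [0,-12,18,0,0,0,1]
    - [0,-14,17,0,0,0,1]
    - [0,-16,15,0,0,0,1]
    - [0,-17,14,0,0,0,1]
    - [0,0,0,0,0,0,1]

```text
clock: 30.05
tool_pos: [0.5081, -0.2039, 0.2257]
eef_rot: [0.002, 0.988, -0.156, 0.003]
contact_force: [-1.6, 4.1, 6.2]
opening: 0.153
finger_force: 15.0
```

Call:
step_arm:
  series:
    - [0,-18,12,0,0,0,1]
    - [0,-20,10,0,0,0,1]
    - [0,-21,8,0,0,0,1]
    - [0,-21,6,0,0,0,1]
    - [0,-22,4,0,0,0,1]
    - [0,-22,1,0,0,0,1]
    - [0,-22,-1,0,0,0,1]
    - [0,-22,-3,0,0,0,1]
    - [0,-21,-5,0,0,0,1]
    - [0,-16,-5,0,0,0,1]
    - [0,0,0,0,0,0,1]
    - [0,0,0,0,0,0,1]

```text
clock: 31.25
tool_pos: [0.5096, -0.4095, 0.2508]
eef_rot: [0.001, 0.988, -0.157, 0.003]
contact_force: [6.0, -0.8, 0.7]
opening: 0.155
finger_force: 15.0
```

Call:
step_arm:
  series:
    - [0,0,0,0,0,0,0.4]
    - [0,0,0,0,0,0,0.4]
    - [0,0,0,0,0,0,0.4]
    - [0,6,18,0,0,0,0.4]
    - [0,10,30,0,0,0,0.4]
    - [-5,20,15,0.1,0,0,0]
    - [-10,30,0,0.1,0,0,0]
    - [-10,30,0,0.1,0,0,0]
    - [-10,30,0,0.01,0,0,0]
    - [-10,30,0,0,0,0,0]
    - [-10,30,0,0,0,0,0]
    - [-10,30,0,0,0,0,0]
    - [0,12,0,0,0,0,0]
    - [0,0,0,0,0,0,0]
    - [0,0,0,0,0,0,0]

```text
clock: 32.75
tool_pos: [0.4418, -0.1828, 0.3132]
eef_rot: [0.002, 1.0, -0.003, -0.0]
contact_force: [0.7, -1.3, 0.5]
opening: 1.002
finger_force: 0.0
```

```bash
cat > tank.py <<'E'
from q import *
from scipy.spatial.transform import Rotation as Ro
def state():
    s=st();M=Ro.from_quat(s['eef_rot']).as_matrix();print('t',s['clock'],'tool',s['tool_pos'].round(4),'zax',M[:,2].round(3),'yax',M[:,1].round(3),'F',s['contact_force'].round(1),'op',s['opening'].round(3))
E
python3 - <<'E'
from tank import *
state()
p,d,c=snap('wrist');q,d2,c2=snap('scene')
for n,D,C in(('w',d,c),('s',d2,c2)):
    A=cloud(D,C);Q,_=rect(A,.168,.175,(.39,.5,-.24,-.12));print(n,len(Q),box(Q) if len(Q)>9 else '')
    Q,_=rect(A,.176,.23,(.42,.48,-.21,-.15));print('knob',len(Q),Q[:,2].max() if len(Q) else '')
    Q,_=rect(A,.10,.33,(.53,.56,-.43,-.26));
    if len(Q)>9: l=np.polyfit(Q[:,2],Q[:,1],1);print('bar angle',np.pi/2-np.arctan(l[0]))
cv2.imwrite('pics/w10.png',np.hstack([cv2.resize(p,(400,300)),q[180:480,50:450]]))
E
```

```text
Traceback (most recent call last):
  File "tank.py", line 4, in state
    s=st();M=Ro.from_quat(s['eef_rot']).as_matrix();print('t',s['clock'],'tool',s['tool_pos'].round(4),'zax',M[:,2].round(3),'yax',M[:,1].round(3),'F',s['contact_force'].round(1),'op',s['opening'].round(3))
                                                                                                                                                                                        ^^^^^^^^^^^^^^^^^^
AttributeError: 'float' object has no attribute 'round'
```

```bash
sed -i "s/s\['opening'\].round(3)/round(s['opening'],3)/" tank.py
python3 - <<'E'
from tank import *
state()
p,d,c=snap('wrist');q,d2,c2=snap('scene')
for n,D,C in(('w',d,c),('s',d2,c2)):
    A=cloud(D,C);Q,_=rect(A,.168,.175,(.39,.5,-.24,-.12));print(n,len(Q),box(Q) if len(Q)>9 else '')
    Q,_=rect(A,.176,.23,(.42,.48,-.21,-.15));print('knob',len(Q),Q[:,2].max() if len(Q) else '')
    Q,_=rect(A,.10,.33,(.53,.56,-.43,-.26));
    if len(Q)>9: l=np.polyfit(Q[:,2],Q[:,1],1);print('bar angle',np.pi/2-np.arctan(l[0]))
cv2.imwrite('pics/w10.png',np.hstack([cv2.resize(p,(400,300)),q[180:480,50:450]]))
E
```

```text
t 32.75 tool [ 0.4418 -0.1828  0.3132] zax [-0.    -0.006 -1.   ] yax [ 0.004  1.    -0.006] F [ 0.7 -1.3  0.5] op 1.002
w 1208 ((445.53118896484375, -180.67343139648438), (35.72836685180664, 36.582393646240234), 88.30834197998047)
knob 152 0.18561355264691348
bar angle 1.9026183449254714
s 432 ((444.4240417480469, -181.30828857421875), (37.56304931640625, 38.632625579833984), 89.09696197509766)
knob 64 0.18602625603825884
bar angle 1.9280844917707705
```

View pics/w10.png

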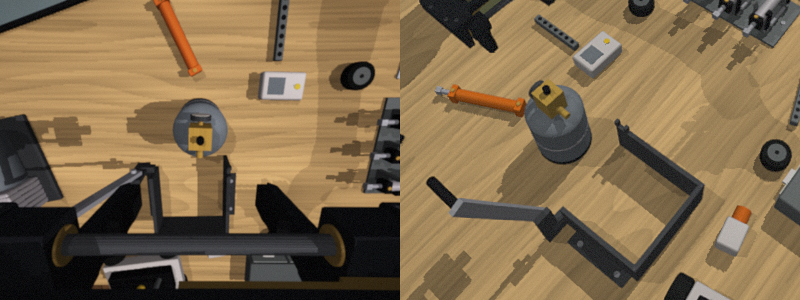

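The bar stands open at about 1.92 rad. The brass block is at (200,138) in the wrist panel. I go down onto it and grip its sides.

Call:
step_arm:
  series:
    - [3,2,-15,0,0,-0.02,0]
    - [0,0,-30,0,0,0,0]
    - [0,0,-40,0,0,0,0]
    - [0,0,-40,0,0,0,0]
    - [0,0,-40,0,0,0,0]
    - [0,0,-30,0,0,0,0]
    - [0,0,-15,0,0,0,0.2]
    - [0,0,0,0,0,0,0.5]
    - [0,0,0,0,0,0,1]
    - [0,0,0,0,0,0,1]
    - [0,0,0,0,0,0,1]
    - [0,0,0,0,0,0,1]
    - [0,0,0,0,0,0,1]
    - [0,0,0,0,0,0,1]
    - [0,0,0,0,0,0,1]
  force: 60

```text
clock: 34.35
tool_pos: [0.4449, -0.1803, 0.1038]
eef_rot: [0.012, 1.0, -0.003, 0.0]
contact_force: [-0.4, -2.4, 6.1]
opening: 0.404
finger_force: 60.0
```

Call:
step_arm:
  series:
    - [0,4,2,-0.04,0,0,1]
    - [0,4,1.5,-0.04,0,0,1]
    - [0,4,1.5,-0.04,0,0,1]
    - [0,5,1,-0.04,0,0,1]
    - [0,0,0,0,0,0,1]
    - [0,0,0,0,0,0,1]
    - [0,0,0,0,0,0,1]

```text
clock: 35.05
tool_pos: [0.4458, -0.1602, 0.1097]
eef_rot: [0.01, 0.997, -0.081, 0.002]
contact_force: [-1.0, 2.8, 9.1]
opening: 0.403
finger_force: 60.1
```

```bash
cat >> tank.py <<'E'
def tank(x0,y0):
    # tilt/position from points of the body side (side+scene cams): block top plane and rim
    for n in('scene','side'):
        p,d,c=snap(n);A=cloud(d,c)
        Q,_=rect(A,.02,.106,(x0-.075,x0+.075,y0-.09,y0+.09))
        # fit cylinder R=.05: axis through (a+cx*z, b+cy*z)
        from scipy.optimize import least_squares
        def f(v):
            u=np.array([v[2],v[3],1]);u=u/np.linalg.norm(u);w=Q-np.array([v[0],v[1],0]);return np.linalg.norm(np.cross(w,u),axis=1)-.05
        k=least_squares(f,[x0,y0,0,0],loss='soft_l1',f_scale=.002).x
        print(n,len(Q),'base xy',k[:2].round(4),'lean x,y',k[2:].round(3),'res',np.median(abs(f(k))).round(4))
E
python3 - <<'E'
from tank import *
state();tank(.445,-.18)
q=load('side')[0];cv2.imwrite('pics/s11.png',q[180:400,180:420])
E
```

```text
t 35.05 tool [ 0.4458 -0.1602  0.1097] zax [ 0.003 -0.162 -0.987] yax [ 0.021  0.987 -0.162] F [-1.   2.8  9.1] op 0.403
scene 1522 base xy [ 0.4442 -0.1779] lean x,y [0.001 0.172] res 0.0005
side 2748 base xy [ 0.4466 -0.1783] lean x,y [-0.001  0.16 ] res 0.0006
```

View pics/s11.png

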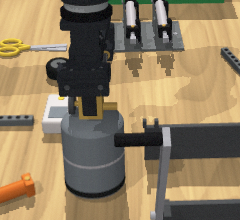

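Rocked on its left edge: both views fit a lean of about 0.165 rad in y. Now the first short step forward.

Call:
step_arm:
  series:
    - [0,0,0.5,0,0,0,1]
    - [5,-1,0,0,0,0,1]
    - [5,-1,0,0,0,0,1]
    - [5,0,0,0,0,0,1]
    - [5,-1,0,0,0,0,1]
    - [5,0,0,0,0,0,1]
    - [0,0,0,0,0,0,1]

```text
clock: 35.85
tool_pos: [0.4668, -0.1652, 0.11]
eef_rot: [0.011, 0.997, -0.083, -0.002]
contact_force: [-6.0, 4.0, 14.4]
opening: 0.404
finger_force: 60.2
```

Run:
```python
from tank import *
state();tank(.47,-.18)
```

```text
t 35.85 tool [ 0.4668 -0.1652  0.11  ] zax [-0.006 -0.165 -0.986] yax [ 0.022  0.986 -0.165] F [-6.   4.  14.4] op 0.404
scene 1357 base xy [ 0.4431 -0.1785] lean x,y [0.158 0.158] res 0.0007
side 2834 base xy [ 0.4458 -0.1783] lean x,y [0.145 0.132] res 0.0007
```

The base stuck and the tank leaned forward about the pads. I bring it back upright in x and then take most of the weight before dragging.

Call:
step_arm:
  series:
    - [-5,0,0,0,0,0,1]
    - [-6,0,0,0,0,0,1]
    - [-6,0,0,0,0,0,1]
    - [-6,1,0,0,0,0,1]
    - [0,0,0.5,0,0,0,1]
    - [0,0,0,0,0,0,1]

```text
clock: 36.55
tool_pos: [0.4453, -0.1646, 0.1099]
eef_rot: [0.011, 0.997, -0.083, -0.001]
contact_force: [1.2, 0.2, -3.8]
opening: 0.403
finger_force: 59.6
```

Call:
step_arm:
  series:
    - [0,0,1,0,0,0,1]
    - [0,0,0,0,0,0,1]
    - [0,0,0,0,0,0,1]

```text
clock: 36.85
tool_pos: [0.4456, -0.1644, 0.1109]
eef_rot: [0.011, 0.997, -0.082, -0.0]
contact_force: [0.2, 0.1, -7.0]
opening: 0.404
finger_force: 59.6
```

Run:
```python
from tank import *
state();tank(.45,-.18)
```

```text
t 36.85 tool [ 0.4456 -0.1644  0.1109] zax [-0.002 -0.164 -0.986] yax [ 0.023  0.986 -0.164] F [ 0.2  0.1 -7. ] op 0.404
scene 1273 base xy [ 0.428  -0.1777] lean x,y [0.099 0.137] res 0.0005
side 2721 base xy [ 0.4302 -0.1788] lean x,y [0.103 0.137] res 0.0006
```

Call:
step_arm:
  series:
    - [0,-4,-1.5,0.041,0,0,1]
    - [0,-4,-2,0.041,0,0,1]
    - [0,-4,-2,0.041,0,0,1]
    - [0,-5,-2.5,0.041,0,0,1]
    - [0,0,-0.5,0,0,0,1]
    - [0,0,0,0,0,0,1]
    - [0,0,0,0,0,0,1]

```text
clock: 37.65
tool_pos: [0.446, -0.1807, 0.1069]
eef_rot: [0.011, 1.0, -0.001, 0.001]
contact_force: [-10.1, 6.9, 43.9]
opening: 0.403
finger_force: 59.7
```

Run:
```python
from tank import *
state();tank(.44,-.18)
```

```text
t 37.65 tool [ 0.446  -0.1807  0.1069] zax [ 0.001 -0.003 -1.   ] yax [ 0.022  1.    -0.003] F [-10.1   6.9  43.9] op 0.403
scene 990 base xy [ 0.4293 -0.1754] lean x,y [ 0.097 -0.028] res 0.0004
side 2324 base xy [ 0.4314 -0.1763] lean x,y [ 0.098 -0.03 ] res 0.0005
```

Call:
step_arm:
  series:
    - [0,0,2,0,0,0,1]
    - [-2,0,0,0,-0.04,0,1]
    - [-2,0,0,0,-0.04,0,1]
    - [0,0,0,0,0,0,0.5]
    - [0,0,0,0,0,0,0.4]
    - [0,0,0,0,0,0,0.4]
    - [0,0,0,0,0.08,0,0.4]
    - [0,0,0,0,0,0,0.4]

```text
clock: 38.55
tool_pos: [0.447, -0.1817, 0.1052]
eef_rot: [0.011, 1.0, -0.001, 0.003]
contact_force: [0.8, 0.2, 0.2]
opening: 0.601
finger_force: 0.0
```

Run:
```python
from tank import *
state();tank(.44,-.18)
A=cloud(load('scene')[1],load('scene')[2]);
```

```text
t 38.55 tool [ 0.447  -0.1817  0.1052] zax [ 0.005 -0.001 -1.   ] yax [ 0.022  1.    -0.001] F [0.8 0.2 0.2] op 0.601
scene 1250 base xy [ 0.4312 -0.175 ] lean x,y [0.001 0.008] res 0.0005
side 2430 base xy [ 0.4335 -0.1758] lean x,y [0.002 0.002] res 0.0005
```

Call:
step_arm:
  series:
    - [-8,3,0,0,0,0,0.4]
    - [-7,3,-1,0,0,0,0.4]
    - [0,0,0,0,0,0,1]
    - [0,0,0,0,0,0,1]
    - [0,0,0,0,0,0,1]
    - [0,0,0,0,0,0,1]
    - [0,0,0,0,0,0,1]
    - [0,-4,2.5,0.04,0,0,1]
    - [0,-4,2,0.04,0,0,1]
    - [0,-4,1.5,0.04,0,0,1]
    - [0,-5,1.5,0.04,0,0,1]
    - [0,0,0,0,0,0,1]
    - [0,0,0,0,0,0,1]
  force: 60

```text
clock: 39.95
tool_pos: [0.4269, -0.1929, 0.1106]
eef_rot: [0.012, 0.997, 0.079, -0.002]
contact_force: [-0.7, 1.4, -7.4]
opening: 0.402
finger_force: 59.9
```

Call:
step_arm:
  series:
    - [0,0,-0.3,0,0,0,1]
    - [5,0,0,0,0,0,1]
    - [6,0,0,0,0,0,1]
    - [6,0,0,0,0,0,1]
    - [6,0,0,0,0,0,1]
    - [6,0,0,0,0,0,1]
    - [6,0,0,0,0,0,1]
    - [0,0,0,0,0,0,1]
    - [0,0,0,0,0,0,1]

```text
clock: 40.85
tool_pos: [0.4622, -0.1924, 0.1108]
eef_rot: [0.011, 0.997, 0.08, -0.001]
contact_force: [-0.1, 0.0, -7.1]
opening: 0.403
finger_force: 59.9
```

Run:
```python
from tank import *
state();tank(.46,-.18)
```

```text
t 40.85 tool [ 0.4622 -0.1924  0.1108] zax [-0.001  0.159 -0.987] yax [0.023 0.987 0.158] F [-0.1  0.  -7.1] op 0.403
scene 1172 base xy [ 0.4663 -0.1743] lean x,y [ 0.    -0.162] res 0.0005
side 2092 base xy [ 0.468 -0.175] lean x,y [ 0.001 -0.163] res 0.0005
```

Rocked right and moved to x = 0.467 with a clean lean of -0.16 rad. Next comes the left edge.

Call:
step_arm:
  series:
    - [0,4,-1.5,-0.04,0,0,1]
    - [0,4,-1.5,-0.04,0,0,1]
    - [0,4,-2,-0.04,0,0,1]
    - [0,5,-2,-0.04,0,0,1]
    - [0,4,2,-0.04,0,0,1]
    - [0,4,2,-0.04,0,0,1]
    - [0,4,1.5,-0.04,0,0,1]
    - [0,5,1.5,-0.04,0,0,1]
    - [0,0,0,0,0,0,1]
    - [5,-2,0,0,0,0,1]
    - [6,-2,0,0,0,0,1]
    - [6,-3,0,0,0,0,1]
    - [6,-3,0,0,0,0,1]
    - [5,-2,0,0,0,0,1]
    - [0,0,0,0,0,0,1]
    - [0,0,0,0,0,0,1]

```text
clock: 42.55
tool_pos: [0.4901, -0.1705, 0.1108]
eef_rot: [0.012, 0.997, -0.08, 0.0]
contact_force: [-0.5, -0.2, -7.5]
opening: 0.405
finger_force: 59.9
```

Run:
```python
from tank import *
state();tank(.49,-.185)
```

```text
t 42.55 tool [ 0.4901 -0.1705  0.1108] zax [-0.001 -0.16  -0.987] yax [ 0.023  0.987 -0.16 ] F [-0.5 -0.2 -7.5] op 0.405
scene 1807 base xy [ 0.4936 -0.1892] lean x,y [0.029 0.207] res 0.0013
side 2932 base xy [ 0.4957 -0.1887] lean x,y [0.007 0.163] res 0.0007
```

Call:
step_arm:
  series:
    - [0,-4,-1.5,0.04,0,0,1]
    - [0,-4,-1.5,0.04,0,0,1]
    - [0,-4,-2,0.04,0,0,1]
    - [0,-5,-2,0.04,0,0,1]
    - [0,-4,2,0.04,0,0,1]
    - [0,-4,2,0.04,0,0,1]
    - [0,-4,1.5,0.04,0,0,1]
    - [0,-5,1.5,0.04,0,0,1]
    - [0,0,0,0,0,0,1]
    - [5,-2,0,0,0,0,1]
    - [6,-3,0,0,0,0,1]
    - [6,-3,0,0,0,0,1]
    - [6,-3,0,0,0,0,1]
    - [6,-2,0,0,0,0,1]
    - [0,0,0,0,0,0,1]
    - [0,0,0,0,0,0,1]

```text
clock: 44.25
tool_pos: [0.5193, -0.2172, 0.1108]
eef_rot: [0.011, 0.997, 0.08, -0.001]
contact_force: [-0.8, -0.0, -7.6]
opening: 0.4
finger_force: 59.9
```

Run:
```python
from tank import *
state();tank(.522,-.195)
```

```text
t 44.25 tool [ 0.5193 -0.2172  0.1108] zax [-0.001  0.159 -0.987] yax [0.022 0.987 0.159] F [-0.8 -0.  -7.6] op 0.4
scene 1576 base xy [ 0.5412 -0.0843] lean x,y [-0.274 -1.87 ] res 0.0074
side 2029 base xy [ 0.528  -0.1985] lean x,y [-0.033 -0.177] res 0.0009
```

Call:
step_arm:
  series:
    - [0,4,-1.5,-0.04,0,0,1]
    - [0,4,-1.5,-0.04,0,0,1]
    - [0,4,-2,-0.04,0,0,1]
    - [0,5,-2,-0.04,0,0,1]
    - [0,4,2,-0.04,0,0,1]
    - [0,4,2,-0.04,0,0,1]
    - [0,4,1.5,-0.04,0,0,1]
    - [0,5,1.5,-0.04,0,0,1]
    - [0,0,0,0,0,0,1]
    - [5,0,0,0,0,0,1]
    - [6,0,0,0,0,0,1]
    - [6,0,0,0,0,0,1]
    - [6,0,0,0,0,0,1]
    - [6,0,0,0,0,0,1]
    - [0,0,0,0,0,0,1]
    - [0,0,0,0,0,0,1]

```text
clock: 45.95
tool_pos: [0.5482, -0.1835, 0.1108]
eef_rot: [0.011, 0.997, -0.08, 0.0]
contact_force: [-0.5, -1.2, -7.6]
opening: 0.402
finger_force: 59.9
```

Run:
```python
from tank import *
state();tank(.548,-.2)
q=load('side')[0];s=load('scene')[0];cv2.imwrite('pics/s12.png',np.hstack([q[130:430,200:600],s[180:480,50:450]]))
```

```text
t 45.95 tool [ 0.5482 -0.1835  0.1108] zax [-0.001 -0.16  -0.987] yax [ 0.023  0.987 -0.16 ] F [-0.5 -1.2 -7.6] op 0.402
scene 2189 base xy [ 0.5228 -0.2372] lean x,y [0.555 0.837] res 0.006
side 2647 base xy [ 0.5539 -0.2019] lean x,y [0.005 0.165] res 0.0007
```

View pics/s12.png

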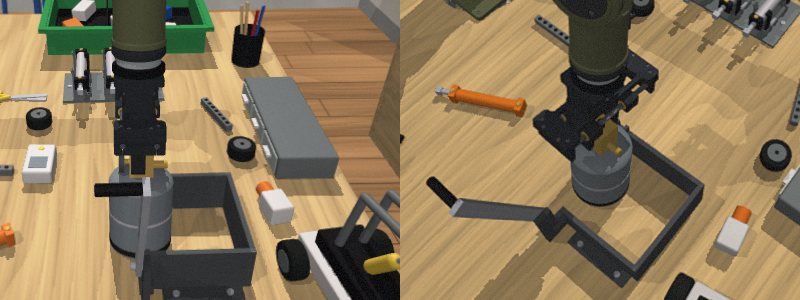

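Call:
step_arm:
  series:
    - [0,-4,-1.5,0.04,0,0,1]
    - [0,-4,-1.5,0.04,0,0,1]
    - [0,-4,-2,0.04,0,0,1]
    - [0,-5,-2,0.04,0,0,1]
    - [0,-4,2,0.04,0,0,1]
    - [0,-4,2,0.04,0,0,1]
    - [0,-4,1.5,0.04,0,0,1]
    - [0,0,0,0,0,0,1]
    - [5,0,0,0,0,0,1]
    - [6,0,0,0,0,0,1]
    - [6,0,0,0,0,0,1]
    - [6,0,0,0,0,0,1]
    - [6,0,0,0,0,0,1]
    - [0,0,0,0,0,0,1]
    - [0,0,0,0,0,0,1]

```text
clock: 47.55
tool_pos: [0.5773, -0.2122, 0.1093]
eef_rot: [0.011, 0.998, 0.06, -0.001]
contact_force: [-0.5, -0.8, -7.0]
opening: 0.403
finger_force: 59.9
```

Run:
```python
from tank import *
state();tank(.578,-.2)
```

```text
t 47.55 tool [ 0.5773 -0.2122  0.1093] zax [-0.001  0.119 -0.993] yax [0.023 0.993 0.119] F [-0.5 -0.8 -7. ] op 0.403
scene 2013 base xy [ 0.6012 -0.1065] lean x,y [-0.261 -1.4  ] res 0.0072
side 2029 base xy [ 0.5828 -0.1991] lean x,y [ 0.003 -0.132] res 0.0007
```

Call:
step_arm:
  series:
    - [0,4,-1.5,-0.04,0,0,1]
    - [0,4,-2,-0.04,0,0,1]
    - [0,4,-2,-0.04,0,0,1]
    - [0,4,2,-0.04,0,0,1]
    - [0,4,2,-0.04,0,0,1]
    - [0,4,1.5,-0.04,0,0,1]
    - [0,0,0,0,0,0,1]
    - [5,0,0,0,0,0,1]
    - [6,0,0,0,0,0,1]
    - [6,0,0,0,0,0,1]
    - [6,0,0,0,0,0,1]
    - [4,0,0,0,0,0,1]
    - [0,0,0,0,0,0,1]
    - [0,0,0,0,0,0,1]

```text
clock: 49.05
tool_pos: [0.6041, -0.1884, 0.1092]
eef_rot: [0.011, 0.998, -0.06, 0.0]
contact_force: [0.4, 0.8, -7.5]
opening: 0.401
finger_force: 59.9
```

Call:
step_arm:
  series:
    - [0,-4,-1.5,0.04,0,0,1]
    - [0,-4,-2,0.04,0,0,1]
    - [0,-4,-2,0.04,0,0,1]
    - [0,-4,2,0.04,0,0,1]
    - [0,-4,2,0.04,0,0,1]
    - [0,-4,1.5,0.04,0,0,1]
    - [0,0,0,0,0,0,1]
    - [5,0,0,0,0,0,1]
    - [6,0,0,0,0,0,1]
    - [6,0,0,0,0,0,1]
    - [3,0,0,0,0,0,1]
    - [0,0,0,0,0,0,1]
    - [0,4,-1.5,-0.04,0,0,1]
    - [0,4,-2,-0.04,0,0,1]
    - [0,4,-2,-0.04,0,0,1]
    - [0,0,-0.5,0,0,0,1]
    - [0,0,0,0,0,0,1]

```text
clock: 50.75
tool_pos: [0.6252, -0.1986, 0.1041]
eef_rot: [0.011, 1.0, 0.001, 0.0]
contact_force: [0.2, 2.9, -5.7]
opening: 0.406
finger_force: 60.0
```

Run:
```python
from tank import *
state();tank(.626,-.2)
```

```text
t 50.75 tool [ 0.6252 -0.1986  0.1041] zax [ 0.001  0.002 -1.   ] yax [0.021 1.    0.002] F [ 0.2  2.9 -5.7] op 0.406
scene 2220 base xy [ 0.6619 -0.1102] lean x,y [-0.48  -1.421] res 0.0085
side 3166 base xy [ 0.6308 -0.1997] lean x,y [ 0.002 -0.003] res 0.0009
```

Call:
step_arm:
  series:
    - [0,0,-0.7,0,0,0,1]
    - [0,0,0,0,0,0,0.3]
    - [0,0,0,0,0,0,0]
    - [0,0,0,0,0,0,0]
    - [0,0,0,0,0,0,0]
    - [0,0,0,0,0,0,0]
    - [0,0,20,0,0,0,0]
    - [0,0,40,0,0,0,0]
    - [0,0,40,0,0,0,0]
    - [0,0,40,0,0,0,0]
    - [-5,0,40,0,0,0,0.3]
    - [-20,-10,30,0,0,0,0.5]
    - [-20,-20,0,0,0,0,0.5]
    - [-20,-20,0,0,0,0,0.5]
    - [0,0,0,0,0,0,0.5]
    - [0,0,0,0,0,0,0.5]

```text
clock: 52.45
tool_pos: [0.5591, -0.2508, 0.3128]
eef_rot: [0.012, 1.0, -0.0, -0.0]
contact_force: [-0.3, 0.3, 0.5]
opening: 0.504
finger_force: 0.0
```

Run:
```python
from tank import *
state();tank(.626,-.2)
p,d,c=snap('wrist','w13')
for n in('wrist','scene','side'):
    A=cloud(load(n)[1],load(n)[2])
    Q,_=rect(A,.168,.175,(.56,.70,-.26,-.14));print(n,'block',len(Q),box(Q)[0:2] if len(Q)>9 else '')
    Q,_=rect(A,.27,.32,(.46,.535,-.44,-.35));print('pin',len(Q),np.percentile(Q,[3,50,97],axis=0).round(3).tolist() if len(Q)>9 else'')
```

```text
t 52.45 tool [ 0.5591 -0.2508  0.3128] zax [-0.    -0.001 -1.   ] yax [ 0.024  1.    -0.001] F [-0.3  0.3  0.5] op 0.504
scene 2725 base xy [ 0.625  -0.0837] lean x,y [ 0.053 -1.756] res 0.0114
side 3205 base xy [ 0.631  -0.2005] lean x,y [-0.001  0.006] res 0.0008
wrist block 897 ((631.4052124023438, -199.08163452148438), (36.29518508911133, 36.93638229370117))
pin 2275 [[0.492, -0.4, 0.289], [0.512, -0.392, 0.297], [0.534, -0.388, 0.299]]
scene block 562 ((629.34326171875, -198.9685516357422), (37.598506927490234, 37.67549133300781))
pin 382 [[0.492, -0.402, 0.293], [0.514, -0.396, 0.297], [0.534, -0.389, 0.299]]
side block 362 ((631.1017456054688, -201.2138671875), (38.60257339477539, 36.05289077758789))
pin 582 [[0.493, -0.405, 0.287], [0.513, -0.402, 0.296], [0.534, -0.394, 0.298]]
```

Call:
step_arm:
  series:
    - [-15,-30,0,0,0,-0.02,0.4]
    - [-18,-35,0,0,0,0,0.4]
    - [-18,-35,0,0,0,0,0.4]
    - [0,-35,0,0,0,0,0.4]
    - [0,-8,-10,0,0,0,0.5]
    - [0,0,-25,0,0,0,0.5]
    - [0,0,-20,0,0,0,0.5]
    - [0,0,-8,0,0,0,0.5]
    - [0,0,0,0,0,0,1]
    - [0,0,0,0,0,0,1]
    - [0,0,0,0,0,0,1]
    - [0,0,0,0,0,0,1]
    - [0,0,0,0,0,0,1]
    - [0,0,0,0,0,0,1]
  force: 15

```text
clock: 54.0
tool_pos: [0.5091, -0.3942, 0.251]
eef_rot: [0.021, 1.0, -0.001, 0.001]
contact_force: [0.8, -0.6, 4.3]
opening: 0.155
finger_force: 15.0
```

Call:
step_arm:
  series:
    - [0,13,4,0,0,0,1]
    - [0,21,5,0,0,0,1]
    - [0,22,3,0,0,0,1]
    - [0,22,1,0,0,0,1]
    - [0,22,-1,0,0,0,1]
    - [0,22,-4,0,0,0,1]
    - [0,21,-6,0,0,0,1]
    - [0,21,-8,0,0,0,1]
    - [0,20,-10,0,0,0,1]
    - [0,18,-12,0,0,0,1]
    - [0,0,0,0,0,0,1]
    - [0,0,0,0,0,0,1]

```text
clock: 55.2
tool_pos: [0.5066, -0.1902, 0.2214]
eef_rot: [0.021, 1.0, 0.0, -0.002]
contact_force: [-3.6, 3.5, 2.4]
opening: 0.156
finger_force: 15.1
```

Call:
step_arm:
  series:
    - [0,17,-14,0,0,0,1]
    - [0,16,-15,0,0,0,1]
    - [0,14,-17,0,0,0,1]
    - [0,12,-18,0,0,0,1]
    - [0,10,-19,0,0,0,1]
    - [0,9,-20,0,0,0,1]
    - [0,7,-21,0,0,0,1]
    - [0,4,-18,0,0,0,1]
    - [0,0,0,0,0,0,1]
    - [0,0,0,0,0,0,1]

```text
clock: 56.2
tool_pos: [0.5064, -0.1037, 0.0797]
eef_rot: [0.022, 1.0, -0.001, -0.002]
contact_force: [-5.2, -2.0, -1.2]
opening: 0.154
finger_force: 15.1
```

Call:
step_arm:
  series:
    - [0,1,-10,0,0,0,1]
    - [0,1,-10,0,0,0,1]
    - [0,0,-5,0,0,0,1]
    - [0,0,-4,0,0,0,1]
    - [0,0,0,0,0,0,1]

```text
clock: 56.7
tool_pos: [0.5065, -0.1004, 0.0512]
eef_rot: [0.022, 1.0, -0.0, -0.002]
contact_force: [-5.1, 2.1, -1.5]
opening: 0.158
finger_force: 15.2
```

Call:
step_arm:
  series:
    - [0,0,-4,0,0,0,1]
    - [0,0,-3,0,0,0,1]
    - [0,0,-2,0,0,0,1]
    - [0,0,0,0,0,0,1]
    - [0,0,0,0,0,0,1]

```text
clock: 57.2
tool_pos: [0.5066, -0.1001, 0.0425]
eef_rot: [0.021, 1.0, -0.0, -0.002]
contact_force: [-5.8, 2.8, -2.5]
opening: 0.154
finger_force: 15.3
```

Run:
```python
from tank import *
state()
for n in('scene','side'):
    p,d,c=snap(n);A=cloud(d,c)
    Q,_=rect(A,.088,.12,(.533,.550,-.31,-.13));f=np.polyfit(Q[:,1],Q[:,2],1);t=[np.percentile(Q[abs(Q[:,1]-y)<.012][:,2],90).round(4) for y in(-.29,-.25,-.2,-.16) if (abs(Q[:,1]-y)<.012).sum()>5]
    print(n,len(Q),'slope',f[0].round(3),t)
cv2.imwrite('pics/s14.png',load('side')[0][180:480,180:580])
```

```text
t 57.2 tool [ 0.5066 -0.1001  0.0425] zax [-0.004 -0.    -1.   ] yax [ 0.043  0.999 -0.   ] F [-5.8  2.8 -2.5] op 0.154
scene 746 slope 0.01 [np.float64(0.0977), np.float64(0.0986), np.float64(0.099), np.float64(0.0994)]
side 490 slope 0.012 [np.float64(0.0978), np.float64(0.0982), np.float64(0.0989), np.float64(0.0993)]
```

View pics/s14.png

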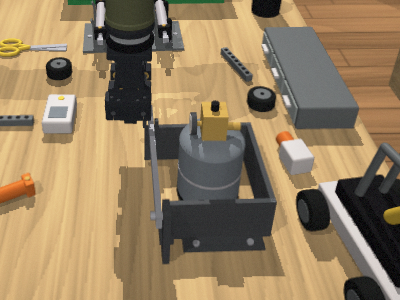

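The bar is nearly level (slope 0.011) behind the tank. I press it the last bit, release and withdraw.

Call:
step_arm:
  series:
    - [0,0,-2,0,0,0,1]
    - [0,0,0,0,0,0,1]
    - [0,0,0,0,0,0,0.5]
    - [0,0,0,0,0,0,0.5]
    - [0,0,0,0,0,0,0.5]
    - [0,0,0,0,0,0,0.5]
    - [0,0,20,0,0,0,0.5]
    - [0,0,40,0,0,0,0.5]
    - [0,0,40,0,0,0,0.5]
    - [-10,20,40,0,0,0,0.5]
    - [-10,30,40,0,0,0,0.5]
    - [-10,30,0,0,0,0,0.5]
    - [0,0,0,0,0,0,0.5]
    - [0,0,0,0,0,0,0.5]

```text
clock: 58.7
tool_pos: [0.4788, -0.0209, 0.2193]
eef_rot: [0.021, 1.0, -0.001, 0.0]
contact_force: [0.4, -0.6, -0.9]
opening: 0.5
finger_force: 0.0
```

Run:
```python
from seat import *
from tank import *
state();seat(('scene','side'))
for n in('scene','side'):
    A=cloud(load(n)[1],load(n)[2])
    Q,_=rect(A,.088,.12,(.533,.550,-.31,-.13));f=np.polyfit(Q[:,1],Q[:,2],1)
    print(n,len(Q),'bar slope',f[0].round(3))
    Q,_=rect(A,.168,.175,(.56,.70,-.26,-.14));print('block',box(Q)[:2])
tank(.63,-.2)
cv2.imwrite('pics/s15.png',np.hstack([load('side')[0][130:430,180:580],load('scene')[0][90:390,150:550]]))
```

```text
t 58.7 tool [ 0.4788 -0.0209  0.2193] zax [ 0.    -0.001 -1.   ] yax [ 0.042  0.999 -0.001] F [ 0.4 -0.6 -0.9] op 0.5
scene -72 [(110, np.float64(70.0), np.float64(-2.0)), (114, np.float64(70.0), np.float64(-1.8)), array([-109.6,   72.6])]
scene 0 [(109, np.float64(70.6), np.float64(-4.2)), (115, np.float64(69.4), np.float64(-2.8)), array([-108.4,   74.2])]
scene 72 [(118, np.float64(70.0), np.float64(-3.7)), (123, np.float64(69.0), np.float64(-1.3)), array([-108.1,   73.8])]
side -72 [(53, np.float64(69.1), np.float64(-3.1)), (42, np.float64(69.3), np.float64(-3.6)), array([-112.3,   68.5])]
side 0 [(57, np.float64(69.8), np.float64(-3.5)), (66, np.float64(70.5), np.float64(0.7)), array([-110.5,   71.6])]
side 72 [(59, np.float64(69.2), np.float64(-3.2)), (63, np.float64(70.5), np.float64(-1.2)), array([-112.2,   73. ])]
scene 727 bar slope 0.002
block ((629.6710815429688, -199.0516815185547), (37.59903335571289, 37.328125))
side 481 bar slope 0.006
block ((630.99609375, -200.5988311767578), (40.97145080566406, 36.234901428222656))
scene 2840 base xy [ 0.6294 -0.0812] lean x,y [ 0.019 -1.809] res 0.0122
side 3927 base xy [ 0.6317 -0.1976] lean x,y [-0.    -0.029] res 0.0017
```

View pics/s15.png

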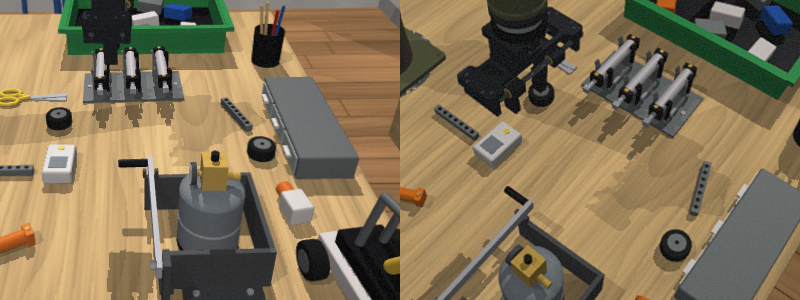

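The bar is down (slope about 0.004), the tank is centred in the cradle, and all three cylinders are level in their clips. I hand the job in.

```bash
python3 -c "
from plant import r
print(r.finish_job())"
```

```text
the job is handed in; nothing more can be done
None
```

The job is handed in, with no verdict returned: by my last camera check the tank stands centred in the cradle with the bar shut behind it, and all three cylinders are seated level in their clips.

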